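Make up two water sampling kits

ROBOT

A 7-joint arm with a two-finger parallel gripper is mounted at the origin on the work surface. World frame = base frame: x ahead of the robot, y to its left, z up, the work surface at z = 0. Lengths are in mm, angles in rad, forces in N, time in s.
With the tool pointing down it reaches from about 400 to 850 mm from the base axis. Payload 10.4 kg.
Tool frame: the origin (TCP) lies midway between the tips of the shut fingers; the grasp point (between the pads) lies manip.grip_depth behind it (manip.grip_depth is the distance from the TCP to the grasp point, in mm); z points along the fingers, y is the line along which they close (so a half turn about z gives the same grasp; the last joint's range is limited). The gripper opens to 85 mm and grips with 20 to 120 N. Pads are 22 mm wide; open, the fingers measure 114 mm over their backs; the gripper's body (76 mm by 85 mm) begins 54 mm behind the grasp point. The pads swing forward as they close: fully open they stand 13 mm farther back than shut.
Start: joints at [-1.262, 0.332, -0.065, 1.46, 0.022, 1.35, -0.088], TCP at [203.578, 590.937, 231.338] pointing down, gripper open.
Joint ranges: [-2.6, 2.6], [-0.5, 2.12], [-1.47, 1.34], [0.16, 2.42], [-1.27, 4.41], [0.06, 2.06], [-2.6, 2.6]. Speed limits (rad/s): [2.22, 2.22, 2.79, 2.79, 3.14, 3.14, 3.14].

INTERFACE

Orientations are given as a unit quaternion [w, x, y, z].
In Python, from cell import manip, vision, workorder gives the robot as it stands.
- The arm moves only by the shell command python3 -m inch 'ROWS' [OPENING]. ROWS is JSON, a list of rows, each an object of numbers: "tx", "ty", "tz": the shift along the tool's x, y, z in cm; "wx", "wy", "wz": the turn, a rotation vector about the tool's x, y, z in degrees. In form: [{"tx": .., "ty": .., "tz": .., "wx": .., "wy": .., "wz": ..}, ...]. A call has 1 to 8 rows; each row shifts and turns the commanded pose from where the row before left it, along the tool's axes as they then stand; what a row does not reach is not made up. A row lasts 1/12 s, in which the tool goes at most 41.7 mm and 7.16 degrees, less where a joint would pass 70% of its speed; a pose out of reach is approached as far as the arm can. A call is refused whole if a number of a shift passes 4.17 or a number of a turn 7.16, either way. A call with a gripper value outside its range is refused whole. OPENING is the opening, from -1 (shut) to 1 (fully open), so that 0 is half open, set as the call begins (- or left out, the last holds). The fingers move at their own pace and stop on an object; the grip force is fixed at half the most. Time passes only in rows, so rows that do not move let the fingers close. It gives the time, the measured TCP pose, the force, the opening and the grip force at its end, in the units of the state.
- manip.get_state(): the state, without advancing time (a new reading comes with each control period).
- vision.camera(name): name is "scene" or "top" or "wrist"; returns the picture (420x560x3 uint8, red, green, blue); there is no depth.
- vision.camera_model(name): a dict with "mtx" (3x3 intrinsics, pixels), "R" (3x3) and "t" (3): a world point X has camera coordinates R X + t; the wrist camera has in their place "T_tool_cam" (4x4, takes a point from camera to tool coordinates, whose origin is the TCP and whose axes are the flange's). Camera axes: x right, y down, z forward; pixel columns grow to the right and rows downward; lengths in mm; the calibration is good to about 2 mm. A picture is of the moment at which its call begins: read the wrist's pose just before it. camera_model takes no time and is no camera call.
- workorder.sign_off(): hands the job in; it is judged then, once.
The state is a dict: "clock": time; "joint_positions": joint angles; "qvel": joint speeds; "effort": joint torques, N m; "ee_pos": TCP position; "ee_rot": TCP orientation; "ft_force": force on the tool from outside, world axes, zero at the start; "ft_torque": the same for the moment, N m; "grip_width": opening from 0.0 (shut) to 1.0 (fully open); "grasp_force": force on a finger pad.
Only numpy, scipy, OpenCV 4.12 (cv2) and the standard library are available. Lean on these libraries where they do the work, as an engineer would, in place of code of your own. Each camera call takes 0.05 s, during which the arm holds its last target. There are 200 camera calls.

TASK

Make up the two water sampling kits in the blue trays, one thing to a pocket. In the two-pocket tray put the steel cup in the longer pocket and the tall bottle in the shorter one; in the three-pocket tray put the vial in the narrowest pocket, the photometer in the longest and the jar in the middle-sized one. Stand everything upright on the pocket floors (the photometer flat, display up), never tip anything over, and leave the flask, the measuring cylinder and the culture dishes where they are.

Things in the scene. Friction and masses are not known exactly. Their poses are not given: they have to be found in the camera images.
- tray_three: Blue tray with three pockets in a row, fixed, 258 x 92 x 18 mm. Origin: centre of underside; x along the row, y across. Walls 4 mm thick, tops 18 mm and pocket floors 4 mm above the bench. Every pocket is 84 mm across the row (y). Pocket lengths and centres along x: narrowest 54 mm at x = -98 mm, longest 110 mm at x = -12 mm, middle-sized 78 mm at x = +86 mm.
- tray_two: Blue tray with two pockets in a row, fixed, 170 x 92 x 18 mm. Origin: centre of underside; x along the row, y across. Walls 4 mm thick, tops 18 mm and pocket floors 4 mm above the bench. Both pockets are 84 mm across the row (y). Pocket lengths and centres along x: longer 90 mm at x = -36 mm, shorter 68 mm at x = +47 mm.
- tall_bottle: Tall white plastic sample bottle with white screw cap, standing upright, loose, about 0.16 kg. Round body 44 mm across, straight up to 98 mm, then shoulder and a 28 mm cap; 125 mm high overall. Origin: centre of its underside, z up.
- jar: Squat white plastic jar with broad white lid, standing upright, loose, about 0.15 kg. Round, straight, 54 mm across, 62 mm high. Origin: centre of its underside, z up.
- vial: Small brown glass vial with white cap, standing upright, loose, about 0.05 kg. Round, 28 mm across up to 60 mm, cap 23 mm across, 75 mm high overall. Origin: centre of its underside, z up.
- cup: Open stainless steel dipping cup, standing mouth up, loose, about 0.14 kg. Round, straight, 64 mm across, 60 mm high, 3 mm wall. Origin: centre of its underside, z up.
- meter: Pocket photometer: grey box with a round black cell cover and a small display on top, lying flat, loose, about 0.22 kg. 84 mm long (its x), 46 mm wide (its y), 48 mm high. Origin: centre of its underside.
- flask: Conical glass flask, a bystander: base 68 mm across, neck 26 mm, 108 mm high, loose, standing among the stock. Origin: centre of its underside.
- cylinder: Measuring cylinder, a bystander: clear tube 26 mm across (rim 32 mm) on a blue foot 56 mm across, 150 mm high, loose, standing among the stock. Origin: centre of its underside.
- dishes: Low stack of two culture dishes with tan filling, a bystander: 60 mm across, 29 mm high, loose, among the stock. Origin: centre of its underside.
Mind the look-alikes: they are no part of the job. What is shaped like the jar but red, turquoise or yellow is not meant.

How it is judged:
By the outcome, as a careful person would: the job done as asked, in the order asked, and still so for the second after the job is handed in, with the robot touching nothing.
It also fails if it takes over 120 s, if anything falls off the work surface, if the arm or the gripper's body presses on something with over 40 N, if the wrist force passes 120 N, or if a joint passes its speed limit or range.

## Working session

There is one attempt and no reset: what is moved stays moved. The work goes in short steps, Python scripts to look and compute and a shell command to move; the robot and the scene stay as the last step left them, time stands still between calls to the robot, and variables do not carry over. Pictures are saved under pics/ and viewed, at most 14 in all, crops included, and the job is handed in when it is done.

```bash
ls; mkdir -p pics; python3 - <<'E'
from cell import manip, vision, workorder
import cv2,numpy as np
for n in ("top","scene"):
    cv2.imwrite(f"pics/{n}0.png",cv2.resize(vision.camera(n)[:,:,::-1],(800,600),interpolation=cv2.INTER_CUBIC))
    m=vision.camera_model(n);print(n,{k:np.round(v,3).tolist() for k,v in m.items()})
print(vision.camera_model("wrist"));print(manip.get_state(),manip.grip_depth)
E
```

```text
pics
top {'mtx': [[483.93, 0.0, 281.595], [0.0, 483.93, 207.713], [0.0, 0.0, 1.0]], 'R': [[-0.027, -0.999, -0.019], [-0.986, 0.03, -0.162], [0.162, 0.014, -0.987]], 't': [25.551, 514.179, 981.809]}
scene {'mtx': [[402.649, 0.0, 280.48], [0.0, 402.649, 208.468], [0.0, 0.0, 1.0]], 'R': [[0.254, 0.967, 0.021], [0.618, -0.146, -0.772], [-0.744, 0.209, -0.635]], 't': [-124.504, -290.296, 1161.885]}
{'mtx': array([[370.39092363,   0.        , 278.51479469],
       [  0.        , 370.39092363, 212.49201243],
       [  0.        ,   0.        ,   1.        ]]), 'T_tool_cam': array([[-1.18673641e-03, -9.50527077e-01, -3.10639450e-01,
         8.03057493e+01],
       [ 9.99999206e-01, -1.25995357e-03,  3.50390640e-05,
        -6.14836369e-01],
       [-4.24696863e-04, -3.10639161e-01,  9.50527817e-01,
        -1.41374360e+02],
       [ 0.00000000e+00,  0.00000000e+00,  0.00000000e+00,
         1.00000000e+00]])}
{'clock': 0.1, 'joint_positions': array([-1.26159083,  0.33278519, -0.06466632,  1.46085623,  0.02161935,
        1.34989176, -0.08848314]), 'qvel': array([ 0.00140136, -0.00152384, -0.0018917 , -0.00124317,  0.00143634,
       -0.00155851, -0.00115724]), 'effort': array([ 1.78711518e-03, -6.26739120e+01,  4.93800826e-02, -3.92435825e+01,
        1.63209345e-02,  6.73143266e-03, -2.08341999e-05]), 'ee_pos': array([203.51407583, 590.58712137, 230.61060465]), 'ee_rot': array([-6.00088872e-05,  1.65138544e-01,  9.86270183e-01, -6.19563540e-04]), 'ft_force': array([ 0.20992216, -0.08788922, -0.11219212]), 'ft_torque': array([0.01788614, 0.03147928, 0.05173695]), 'grasp_force': 0.0, 'grip_width': 0.9985857307238797} 18.700000000000003
```

View pics/top0.png

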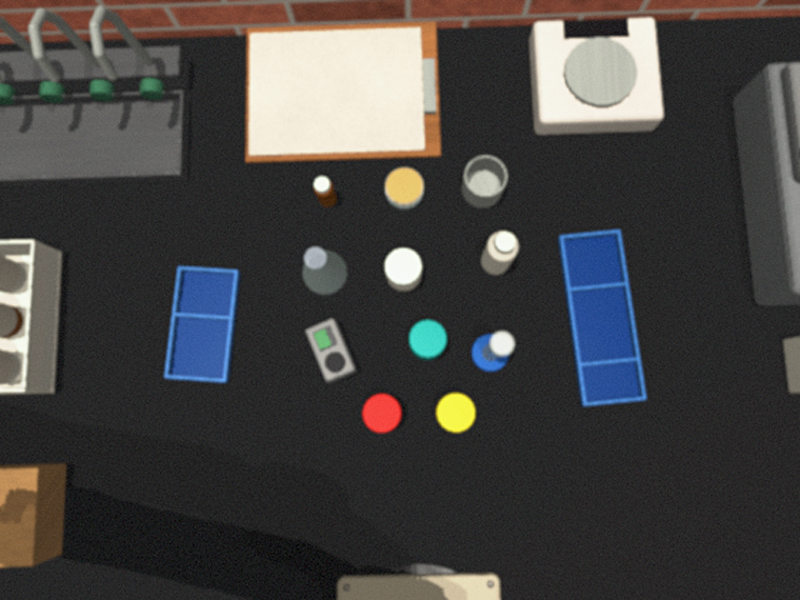

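View pics/scene0.png

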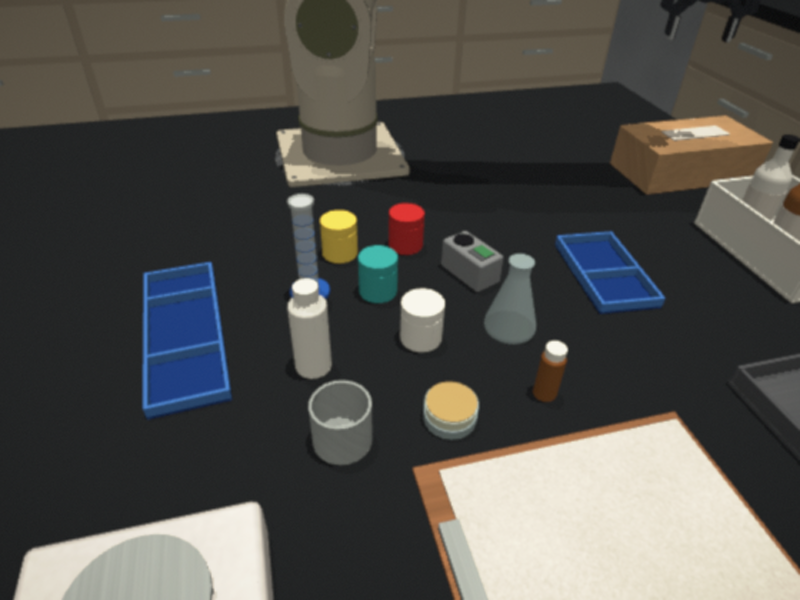

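Candidates in the top view (800x600):
- **Jar:** the white one is at (403,264). The red (382,413), turquoise (428,339) and yellow (456,412) ones are look-alikes. The dishes at (404,188) have a tan top.
- **Bottle:** the white-capped one is at (504,242). The cylinder rim at (502,344) could be taken for it.
- **Cup:** the steel one is at (485,180).
- **Vial:** the brown one is at (322,190). The flask is at (325,270).
- **Meter:** at (330,350).

Next I'll check these in an enlarged crop.

```bash
python3 - <<'E'
import cv2
im=cv2.imread("pics/top0.png")
im=cv2.resize(im,(560,420),interpolation=cv2.INTER_AREA)
cv2.imwrite("pics/crop0.png",cv2.resize(im[100:250,200:400],(800,600),interpolation=cv2.INTER_CUBIC))
E
cat > h.py <<'E'
import numpy as np
from cell import manip, vision
from scipy.spatial.transform import Rotation as Ro
def pose():
    s=manip.get_state();q=s["ee_rot"];return s["ee_pos"],Ro.from_quat([q[1],q[2],q[3],q[0]]).as_matrix()
def ray(name,u,v,z,pw=None):
    """native pixel -> world point on height z"""
    m=vision.camera_model(name);d=np.linalg.inv(m["mtx"])@[u,v,1]
    if name=="wrist":
        p,R=pw;T=m["T_tool_cam"];C=R@T[:3,3]+p;d=R@T[:3,:3]@d
    else: C=-m["R"].T@m["t"];d=m["R"].T@d
    return (C+d*(z-C[2])/d[2])[:2]
def go(x,y,z,yaw):
    """shift (tool axes, cm) and wz (deg) to put TCP at x,y,z with tool y axis along world angle yaw (mod 180), tool down"""
    p,R=pose();d=np.array([x,y,z])-p
    cur=np.degrees(np.arctan2(R[1,1],R[0,1]));dy=(yaw-cur+90)%180-90
    print("tool xyz cm",np.round(R.T@d/10,2),"yaw now %.1f wz %.1f"%(cur,-dy),"tilt z",np.round(R[:,2],3))
E
python3 - <<'E'
from h import *
P={'vial':(322,184,75),'jar':(403,264,62),'cup':(485,174,60),'bottle':(504,242,125),'cyl':(502,344,150),'flask':(316,258,108),'dish':(404,187,29),'t2a':(178,266,18),'t2b':(239,269,18),'t2c':(226,381,18),'t2d':(165,379,18),'t3a':(560,236,18),'t3b':(620,230,18),'t3c':(645,399,18),'t3d':(584,405,18),'m1':(307,331,48),'m2':(333,320,48),'m3':(354,371,48),'m4':(327,381,48),'turq':(428,335,62),'red':(382,410,62),'yel':(456,409,62)}
for k,(u,v,z) in P.items(): print(k,np.round(ray('top',u*.7,v*.7,z),0))
S={'cup':(341,405,60),'bottle':(306,286,125),'vial':(555,349,75),'jar':(423,302,62),'t2far':(557,237,18),'t2':(611,233,18),'t2n':(662,299,18),'t2l':(602,307,18),'t3':(144,269,18),'t3b':(212,263,18),'t3c':(228,395,18),'t3d':(146,411,18)}
for k,(u,v,z) in S.items(): print('scene',k,np.round(ray('scene',u*.7,v*.7,z),0))
E
```

```text
vial [681. 124.]
jar [560.   8.]
cup [ 694. -118.]
bottle [ 573. -132.]
cyl [ 431. -119.]
flask [562. 129.]
dish [688.   4.]
t2a [577. 355.]
t2b [569. 260.]
t2c [399. 278.]
t2d [405. 370.]
t3a [ 606. -233.]
t3b [ 612. -325.]
t3c [ 356. -342.]
t3d [ 349. -252.]
m1 [467. 152.]
m2 [482. 113.]
m3 [407.  84.]
m4 [394. 123.]
turq [455. -25.]
red [350.  44.]
yel [349. -61.]
scene cup [ 693. -117.]
scene bottle [ 574. -132.]
scene vial [683. 123.]
scene jar [558.   9.]
scene t2far [402. 278.]
scene t2 [411. 369.]
scene t2n [577. 350.]
scene t2l [573. 260.]
scene t3 [ 345. -342.]
scene t3b [ 352. -248.]
scene t3c [ 614. -233.]
scene t3d [ 616. -320.]
```

View pics/crop0.png

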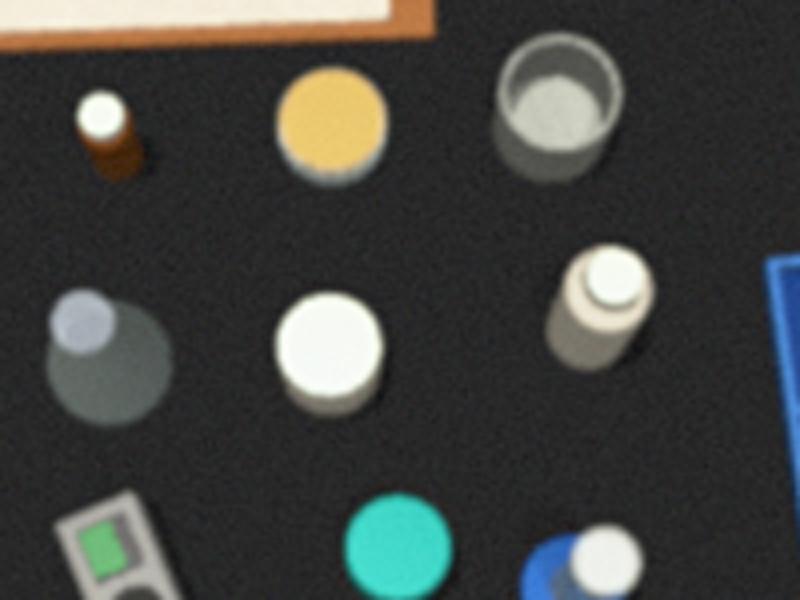

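Both cameras agree within about 3 mm, and the crop confirms the choice: the white jar, the steel cup, the white bottle and the brown vial. I'll start with the cup.

```bash
python3 -m inch '[{"wz":-6.4},{"wz":-6.4},{"wz":-6.4}]' 1; python3 -c "
from h import *
go(691,-118,230,90)"
```

```text
tool xyz cm [-69.17 -51.11   0.13] yaw now 71.0 wz -19.0 tilt z [-0.    -0.001 -1.   ]schema error: expected keys tx, ty, tz, wx, wy, wz
```

```bash
python3 -m inch '[{"tx":0,"ty":0,"tz":0,"wx":0,"wy":0,"wz":-6.3},{"tx":0,"ty":0,"tz":0,"wx":0,"wy":0,"wz":-6.3},{"tx":0,"ty":0,"tz":0,"wx":0,"wy":0,"wz":-6.4},{"tx":-2,"ty":-2.9,"tz":0,"wx":0,"wy":0,"wz":0},{"tx":-2,"ty":-2.9,"tz":0,"wx":0,"wy":0,"wz":0},{"tx":-2,"ty":-2.9,"tz":0,"wx":0,"wy":0,"wz":0},{"tx":-2,"ty":-2.9,"tz":0,"wx":0,"wy":0,"wz":0},{"tx":-2,"ty":-2.9,"tz":0,"wx":0,"wy":0,"wz":0}]' 1; python3 -c "
from h import *
go(691,-118,230,90)"
```

```text
clock: 0.77
ee_pos: [304.2, 444.2, 231.0]
ee_rot: [-0.0, 0.0, 1.0, -0.0]
ft_force: [0.6, 0.6, -0.5]
grip_width: 1.002
grasp_force: 0.0
tool xyz cm [-38.69 -56.21   0.1 ] yaw now 90.0 wz -0.0 tilt z [-0. -0. -1.]
```

```bash
python3 -m inch '[{"tx":-2.4,"ty":-3.3,"tz":0,"wx":0,"wy":0,"wz":0},{"tx":-2.4,"ty":-3.3,"tz":0,"wx":0,"wy":0,"wz":0},{"tx":-2.4,"ty":-3.3,"tz":0,"wx":0,"wy":0,"wz":0},{"tx":-2.4,"ty":-3.3,"tz":0,"wx":0,"wy":0,"wz":0},{"tx":-2.4,"ty":-3.3,"tz":0,"wx":0,"wy":0,"wz":0},{"tx":-2.4,"ty":-3.3,"tz":0,"wx":0,"wy":0,"wz":0},{"tx":-2.4,"ty":-3.3,"tz":0,"wx":0,"wy":0,"wz":0},{"tx":-2.4,"ty":-3.3,"tz":0,"wx":0,"wy":0,"wz":0}]' >/dev/null
python3 -m inch '[{"tx":-2.4,"ty":-3.3,"tz":0,"wx":0,"wy":0,"wz":0},{"tx":-2.4,"ty":-3.3,"tz":0,"wx":0,"wy":0,"wz":0},{"tx":-2.4,"ty":-3.3,"tz":0,"wx":0,"wy":0,"wz":0},{"tx":-2.4,"ty":-3.3,"tz":0,"wx":0,"wy":0,"wz":0},{"tx":-2.4,"ty":-3.3,"tz":0,"wx":0,"wy":0,"wz":0},{"tx":-2.4,"ty":-3.3,"tz":0,"wx":0,"wy":0,"wz":0},{"tx":-1,"ty":-2,"tz":0,"wx":0,"wy":0,"wz":0},{"tx":0,"ty":0,"tz":0,"wx":0,"wy":0,"wz":0}]'
python3 - <<'E'
from h import *
import cv2
go(691,-118,14,90)
pw=pose();cv2.imwrite("pics/w1.png",vision.camera("wrist")[:,:,::-1])
np.savez("pw1.npz",*pw)
E
```

```text
clock: 2.1
ee_pos: [650.2, -43.0, 230.3]
ee_rot: [-0.001, 0.004, 1.0, -0.002]
ft_force: [-0.2, -0.9, 0.1]
grip_width: 0.998
grasp_force: 0.0
tool xyz cm [-4.16 -7.39 21.65] yaw now 89.6 wz -0.4 tilt z [-0.001 -0.004 -1.   ]
```

View pics/w1.png

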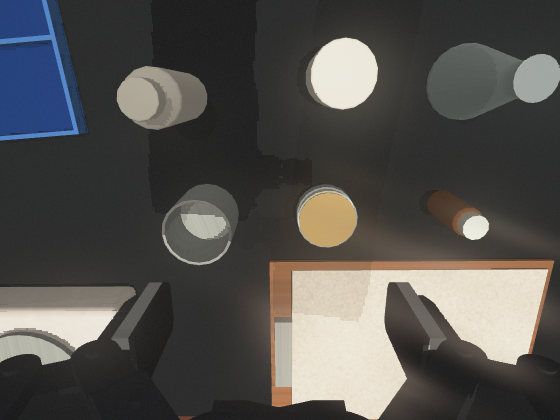

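The wrist view shows the cup rim at (197,232), the bottle cap at (138,98), the jar lid at (344,73), the dishes at (327,220), the vial cap at (474,227) and the flask mouth at (537,78). I'll use these to refine the positions.

```bash
python3 - <<'E'
from h import *
d=np.load("pw1.npz");pw=(d['arr_0'],d['arr_1'])
for k,u,v,z in [('cup',197,232,60),('bot',138,98,125),('jar',344,73,62),('vial',474,227,75),('t3corner',83,131,18)]:
    print(k,np.round(ray('wrist',u,v,z,pw),1))
E
python3 -m inch '[{"tx":-2,"ty":-3.7,"tz":0,"wx":0,"wy":0,"wz":-0.4},{"tx":-2.2,"ty":-3.7,"tz":0,"wx":0,"wy":0.2,"wz":0},{"tx":0,"ty":0,"tz":3,"wx":0,"wy":0,"wz":0},{"tx":0,"ty":0,"tz":3,"wx":0,"wy":0,"wz":0},{"tx":0,"ty":0,"tz":3,"wx":0,"wy":0,"wz":0},{"tx":0,"ty":0,"tz":0,"wx":0,"wy":0,"wz":0}]'
python3 -c "
from h import *
go(691,-118,14,90)"
```

```text
cup [ 689.4 -117.8]
bot [ 572.9 -132.6]
jar [556.4   8.1]
vial [680.9 122.4]
t3corner [ 603.3 -227.2]
clock: 2.65
ee_pos: [687.1, -106.3, 134.3]
ee_rot: [-0.007, -0.004, 1.0, 0.001]
ft_force: [-1.2, 0.2, -2.1]
grip_width: 0.999
grasp_force: 0.0
tool xyz cm [-0.55 -1.19 12.02] yaw now 90.5 wz 0.5 tilt z [-0.014  0.002 -1.   ]
```

```bash
python3 -m inch '[{"tx":-0.3,"ty":-1.1,"tz":0,"wx":0,"wy":-0.8,"wz":0.5},{"tx":0,"ty":0,"tz":2,"wx":0,"wy":0,"wz":0},{"tx":0,"ty":0,"tz":2,"wx":0,"wy":0,"wz":0},{"tx":0,"ty":0,"tz":0,"wx":0,"wy":0,"wz":0},{"tx":0,"ty":0,"tz":0,"wx":0,"wy":0,"wz":0}]'
python3 -c "
from h import *
go(690,-118,14,90)"
```

```text
clock: 3.07
ee_pos: [694.5, -119.7, 103.0]
ee_rot: [0.006, 0.001, 1.0, 0.0]
ft_force: [0.2, -0.5, 0.9]
grip_width: 1.002
grasp_force: 0.0
tool xyz cm [0.55 0.16 8.89] yaw now 89.9 wz -0.1 tilt z [ 0.012  0.    -1.   ]
```

```bash
python3 -m inch '[{"tx":0.2,"ty":0.1,"tz":0,"wx":0,"wy":0.6,"wz":0},{"tx":0,"ty":0,"tz":1.5,"wx":0,"wy":0,"wz":0},{"tx":0,"ty":0,"tz":0,"wx":0,"wy":0,"wz":0},{"tx":0,"ty":0,"tz":0,"wx":0,"wy":0,"wz":0},{"tx":0,"ty":0,"tz":0,"wx":0,"wy":0,"wz":0}]'
python3 -c "
from h import *
go(690,-118,14,90)"
```

```text
clock: 3.48
ee_pos: [692.6, -118.5, 87.8]
ee_rot: [0.001, 0.001, 1.0, -0.0]
ft_force: [-0.2, 0.2, 0.4]
grip_width: 0.999
grasp_force: 0.0
tool xyz cm [0.27 0.05 7.38] yaw now 89.9 wz -0.1 tilt z [ 0.001 -0.    -1.   ]
```

```bash
python3 -m inch '[{"tx":0.2,"ty":0,"tz":2.4,"wx":0,"wy":0,"wz":0},{"tx":0,"ty":0,"tz":2.5,"wx":0,"wy":0,"wz":0},{"tx":0,"ty":0,"tz":1.5,"wx":0,"wy":0,"wz":0},{"tx":0,"ty":0,"tz":1,"wx":0,"wy":0,"wz":0},{"tx":0,"ty":0,"tz":0,"wx":0,"wy":0,"wz":0},{"tx":0,"ty":0,"tz":0,"wx":0,"wy":0,"wz":0}]'
python3 -m inch '[{"tx":0,"ty":0,"tz":0,"wx":0,"wy":0,"wz":0},{"tx":0,"ty":0,"tz":0,"wx":0,"wy":0,"wz":0},{"tx":0,"ty":0,"tz":0,"wx":0,"wy":0,"wz":0},{"tx":0,"ty":0,"tz":0,"wx":0,"wy":0,"wz":0},{"tx":0,"ty":0,"tz":0,"wx":0,"wy":0,"wz":0},{"tx":0,"ty":0,"tz":0,"wx":0,"wy":0,"wz":0},{"tx":0,"ty":0,"tz":0,"wx":0,"wy":0,"wz":0},{"tx":0,"ty":0,"tz":0,"wx":0,"wy":0,"wz":0}]' -1
```

```text
clock: 3.98
ee_pos: [690.3, -118.6, 12.8]
ee_rot: [0.0, 0.001, 1.0, -0.0]
ft_force: [0.7, -0.5, 0.6]
grip_width: 1.004
grasp_force: 0.0
clock: 4.65
ee_pos: [691.3, -118.7, 14.4]
ee_rot: [0.002, 0.001, 1.0, -0.0]
ft_force: [-1.6, 0.1, 5.9]
grip_width: 0.747
grasp_force: 66.3
```

```bash
python3 -m inch '[{"tx":0,"ty":0,"tz":-1,"wx":0,"wy":0,"wz":0},{"tx":0,"ty":0,"tz":-2.5,"wx":0,"wy":0,"wz":0},{"tx":0,"ty":0,"tz":-3,"wx":0,"wy":0,"wz":0},{"tx":0,"ty":0,"tz":-3,"wx":0,"wy":0,"wz":0},{"tx":0,"ty":0,"tz":-3,"wx":0,"wy":0,"wz":0},{"tx":0,"ty":0,"tz":-3,"wx":0,"wy":0,"wz":0},{"tx":0,"ty":0,"tz":-1.5,"wx":0,"wy":0,"wz":0},{"tx":0,"ty":0,"tz":0,"wx":0,"wy":0,"wz":0}]'
python3 -m inch '[{"tx":0.7,"ty":1.5,"tz":0,"wx":0,"wy":0,"wz":0},{"tx":1.5,"ty":2.8,"tz":0,"wx":0,"wy":0,"wz":0},{"tx":1.5,"ty":2.8,"tz":0,"wx":0,"wy":0,"wz":0},{"tx":1.5,"ty":2.8,"tz":0,"wx":0,"wy":0,"wz":0},{"tx":1.5,"ty":2.8,"tz":0,"wx":0,"wy":0,"wz":0},{"tx":1.5,"ty":2.8,"tz":0,"wx":0,"wy":0,"wz":0},{"tx":1.5,"ty":2.8,"tz":0,"wx":0,"wy":0,"wz":0},{"tx":1.5,"ty":2.8,"tz":0,"wx":0,"wy":0,"wz":0}]'
python3 -m inch '[{"tx":1.5,"ty":2.8,"tz":0,"wx":0,"wy":0,"wz":0},{"tx":1.5,"ty":2.8,"tz":0,"wx":0,"wy":0,"wz":0},{"tx":1.5,"ty":2.8,"tz":0,"wx":0,"wy":0,"wz":0},{"tx":1.5,"ty":2.8,"tz":0,"wx":0,"wy":0,"wz":0},{"tx":1.5,"ty":2.8,"tz":0,"wx":0,"wy":0,"wz":0},{"tx":1.5,"ty":2.8,"tz":0,"wx":0,"wy":0,"wz":0},{"tx":1.5,"ty":2.8,"tz":0,"wx":0,"wy":0,"wz":0},{"tx":0.7,"ty":1.5,"tz":0,"wx":0,"wy":0,"wz":0}]'
python3 -m inch '[{"tx":0,"ty":0,"tz":0,"wx":0,"wy":0,"wz":0},{"tx":0,"ty":0,"tz":0,"wx":0,"wy":0,"wz":0},{"tx":0,"ty":0,"tz":0,"wx":0,"wy":0,"wz":0}]'
python3 - <<'E'
from h import *
import cv2
go(453,318.6,18,90)
pw=pose();cv2.imwrite("pics/w2.png",vision.camera("wrist")[:,:,::-1])
np.savez("pw2.npz",*pw)
E
```

```text
clock: 5.32
ee_pos: [691.8, -119.1, 188.1]
ee_rot: [0.004, 0.001, 1.0, -0.0]
ft_force: [1.4, 0.2, -0.7]
grip_width: 0.745
grasp_force: 66.4
clock: 5.98
ee_pos: [576.9, 93.9, 181.7]
ee_rot: [-0.0, 0.001, 1.0, -0.0]
ft_force: [0.3, 1.2, -1.0]
grip_width: 0.744
grasp_force: 66.4
clock: 6.65
ee_pos: [463.7, 307.5, 181.7]
ee_rot: [-0.001, -0.001, 1.0, 0.0]
ft_force: [0.0, 1.3, -1.5]
grip_width: 0.75
grasp_force: 66.4
clock: 6.9
ee_pos: [467.1, 302.8, 181.9]
ee_rot: [-0.0, 0.001, 1.0, -0.0]
ft_force: [0.4, -0.4, -1.0]
grip_width: 0.748
grasp_force: 66.4
tool xyz cm [ 1.41  1.59 16.39] yaw now 89.8 wz -0.2 tilt z [-0.    -0.001 -1.   ]
```

View pics/w2.png

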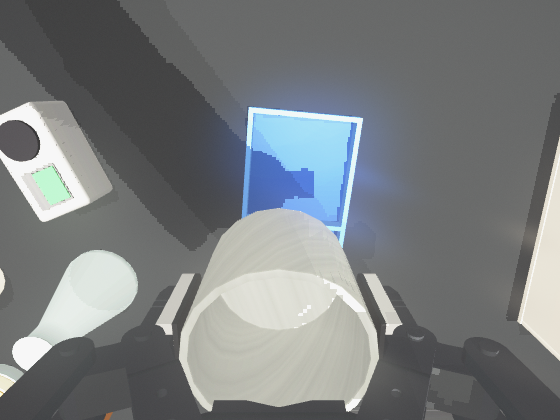

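The wrist view shows the cup held straight. Tray two's near corners are at (248,108) and (362,119), with the divider at about (338,229). The longer pocket is the one nearer the robot. The meter is at (55,150).

```bash
python3 - <<'E'
from h import *
d=np.load("pw2.npz");pw=(d['arr_0'],d['arr_1'])
for k,u,v,z in [('nearR',248,108,18),('nearL',362,119,18),('div',337,229,18),('mA',66,102,48),('mB',107,187,48),('mC',45,220,48),('flaskmouth',32,352,108)]:
    print(k,np.round(ray('wrist',u,v,z,pw),1))
E
```

```text
nearR [399.  278.4]
nearL [407.9 369.5]
div [501.9 353.7]
mA [393.1 151.2]
mB [455.5 171.2]
mC [482.1 118.4]
flaskmouth [558.7 130. ]
```

```bash
python3 -m inch '[{"tx":1.4,"ty":1.6,"tz":0,"wx":0,"wy":0,"wz":0},{"tx":0,"ty":0,"tz":2.5,"wx":0,"wy":0,"wz":0},{"tx":0,"ty":0,"tz":3,"wx":0,"wy":0,"wz":0},{"tx":0,"ty":0,"tz":3,"wx":0,"wy":0,"wz":0},{"tx":0,"ty":0,"tz":2.5,"wx":0,"wy":0,"wz":0},{"tx":0,"ty":0,"tz":0,"wx":0,"wy":0,"wz":0},{"tx":0,"ty":0,"tz":0,"wx":0,"wy":0,"wz":0},{"tx":0,"ty":0,"tz":0,"wx":0,"wy":0,"wz":0}]'
python3 -c "
from h import *
go(452.5,319,18.5,90)"
```

```text
clock: 7.62
ee_pos: [454.0, 319.9, 73.9]
ee_rot: [0.001, 0.002, 1.0, 0.001]
ft_force: [0.5, -0.1, -0.6]
grip_width: 0.743
grasp_force: 66.8
tool xyz cm [ 0.16 -0.1   5.54] yaw now 89.8 wz -0.2 tilt z [ 0.002  0.001 -1.   ]
```

```bash
python3 -m inch '[{"tx":0.1,"ty":-0.1,"tz":2.5,"wx":0,"wy":0,"wz":0},{"tx":0,"ty":0,"tz":1.5,"wx":0,"wy":0,"wz":0},{"tx":0,"ty":0,"tz":0.8,"wx":0,"wy":0,"wz":0},{"tx":0,"ty":0,"tz":0.5,"wx":0,"wy":0,"wz":0},{"tx":0,"ty":0,"tz":0.1,"wx":0,"wy":0,"wz":0},{"tx":0,"ty":0,"tz":0,"wx":0,"wy":0,"wz":0},{"tx":0,"ty":0,"tz":0,"wx":0,"wy":0,"wz":0}]'
python3 -m inch '[{"tx":0,"ty":0,"tz":0,"wx":0,"wy":0,"wz":0},{"tx":0,"ty":0,"tz":0,"wx":0,"wy":0,"wz":0},{"tx":0,"ty":0,"tz":0,"wx":0,"wy":0,"wz":0},{"tx":0,"ty":0,"tz":0,"wx":0,"wy":0,"wz":0},{"tx":0,"ty":0,"tz":0,"wx":0,"wy":0,"wz":0},{"tx":0,"ty":0,"tz":0,"wx":0,"wy":0,"wz":0}]' 1
```

```text
clock: 8.2
ee_pos: [452.5, 319.5, 19.5]
ee_rot: [0.001, 0.001, 1.0, 0.001]
ft_force: [0.1, 0.8, -2.5]
grip_width: 0.746
grasp_force: 66.7
clock: 8.7
ee_pos: [451.9, 319.1, 18.4]
ee_rot: [0.0, 0.001, 1.0, 0.0]
ft_force: [-0.2, 0.5, 0.0]
grip_width: 0.996
grasp_force: 0.0
```

```bash
python3 -m inch '[{"tx":0,"ty":0,"tz":-1.5,"wx":0,"wy":0,"wz":0},{"tx":0,"ty":0,"tz":-3,"wx":0,"wy":0,"wz":0},{"tx":0,"ty":0,"tz":-3.5,"wx":0,"wy":0,"wz":0},{"tx":0,"ty":0,"tz":-3.5,"wx":0,"wy":0,"wz":0},{"tx":0,"ty":0,"tz":-3.5,"wx":0,"wy":0,"wz":0},{"tx":0,"ty":0,"tz":-3,"wx":0,"wy":0,"wz":0},{"tx":-0.5,"ty":-2,"tz":0,"wx":0,"wy":0,"wz":0},{"tx":-0.8,"ty":-3,"tz":0,"wx":0,"wy":0,"wz":0}]' >/dev/null
python3 -m inch '[{"tx":-0.9,"ty":-3.4,"tz":0,"wx":0,"wy":0,"wz":0},{"tx":-0.9,"ty":-3.4,"tz":0,"wx":0,"wy":0,"wz":0},{"tx":-0.9,"ty":-3.4,"tz":0,"wx":0,"wy":0,"wz":0},{"tx":-0.9,"ty":-3.4,"tz":0,"wx":0,"wy":0,"wz":0},{"tx":-0.9,"ty":-3.4,"tz":0,"wx":0,"wy":0,"wz":0},{"tx":-0.9,"ty":-3.4,"tz":0,"wx":0,"wy":0,"wz":0},{"tx":-0.9,"ty":-3.4,"tz":0,"wx":0,"wy":0,"wz":0},{"tx":-0.9,"ty":-3.4,"tz":0,"wx":0,"wy":0,"wz":0}]'
python3 -m inch '[{"tx":-0.9,"ty":-3.4,"tz":0,"wx":0,"wy":0,"wz":0},{"tx":-0.9,"ty":-3.4,"tz":0,"wx":0,"wy":0,"wz":0},{"tx":-0.9,"ty":-3.4,"tz":0,"wx":0,"wy":0,"wz":0},{"tx":-0.8,"ty":-2.6,"tz":0,"wx":0,"wy":0,"wz":0},{"tx":0,"ty":0,"tz":0,"wx":0,"wy":0,"wz":0},{"tx":0,"ty":0,"tz":0,"wx":0,"wy":0,"wz":0},{"tx":0,"ty":0,"tz":0,"wx":0,"wy":0,"wz":0},{"tx":0,"ty":0,"tz":0,"wx":0,"wy":0,"wz":0}]'
python3 -c "
from h import *
go(573,-132.4,62,90)"
```

```text
clock: 10.03
ee_pos: [536.3, -4.9, 198.5]
ee_rot: [0.0, 0.001, 1.0, 0.0]
ft_force: [0.3, 0.6, 0.6]
grip_width: 0.998
grasp_force: 0.0
clock: 10.7
ee_pos: [571.0, -129.7, 198.1]
ee_rot: [-0.0, -0.0, 1.0, 0.0]
ft_force: [0.1, 0.1, -0.0]
grip_width: 1.001
grasp_force: 0.0
tool xyz cm [-0.2  -0.28 13.61] yaw now 90.0 wz 0.0 tilt z [-0.     0.001 -1.   ]
```

```bash
python3 -m inch '[{"tx":-0.2,"ty":-0.3,"tz":2,"wx":0,"wy":0,"wz":0},{"tx":0,"ty":0,"tz":3,"wx":0,"wy":0,"wz":0},{"tx":0,"ty":0,"tz":3,"wx":0,"wy":0,"wz":0},{"tx":0,"ty":0,"tz":3,"wx":0,"wy":0,"wz":0},{"tx":0,"ty":0,"tz":1.6,"wx":0,"wy":0,"wz":0},{"tx":0,"ty":0,"tz":1,"wx":0,"wy":0,"wz":0},{"tx":0,"ty":0,"tz":0,"wx":0,"wy":0,"wz":0},{"tx":0,"ty":0,"tz":0,"wx":0,"wy":0,"wz":0}]'
python3 -m inch '[{"tx":0,"ty":0,"tz":0,"wx":0,"wy":0,"wz":0},{"tx":0,"ty":0,"tz":0,"wx":0,"wy":0,"wz":0},{"tx":0,"ty":0,"tz":0,"wx":0,"wy":0,"wz":0},{"tx":0,"ty":0,"tz":0,"wx":0,"wy":0,"wz":0},{"tx":0,"ty":0,"tz":0,"wx":0,"wy":0,"wz":0},{"tx":0,"ty":0,"tz":0,"wx":0,"wy":0,"wz":0},{"tx":0,"ty":0,"tz":0,"wx":0,"wy":0,"wz":0},{"tx":0,"ty":0,"tz":0,"wx":0,"wy":0,"wz":0}]' -1
```

```text
clock: 11.37
ee_pos: [573.3, -133.6, 62.9]
ee_rot: [0.0, 0.0, 1.0, 0.0]
ft_force: [-0.1, -0.5, 0.1]
grip_width: 1.001
grasp_force: 0.0
clock: 12.03
ee_pos: [573.7, -134.1, 63.5]
ee_rot: [0.001, 0.001, 1.0, 0.0]
ft_force: [-2.0, 0.9, 7.2]
grip_width: 0.501
grasp_force: 60.5
```

```bash
python3 -m inch '[{"tx":0,"ty":0,"tz":-1,"wx":0,"wy":0,"wz":0},{"tx":0,"ty":0,"tz":-2.5,"wx":0,"wy":0,"wz":0},{"tx":0,"ty":0,"tz":-3,"wx":0,"wy":0,"wz":0},{"tx":0,"ty":0,"tz":-3,"wx":0,"wy":0,"wz":0},{"tx":0,"ty":0,"tz":-3,"wx":0,"wy":0,"wz":0},{"tx":0,"ty":0,"tz":-2.5,"wx":0,"wy":0,"wz":0},{"tx":0,"ty":0,"tz":-0.5,"wx":0,"wy":0,"wz":0},{"tx":0,"ty":1.5,"tz":0,"wx":0,"wy":0,"wz":0}]'
python3 -m inch '[{"tx":0.3,"ty":2.8,"tz":0,"wx":0,"wy":0,"wz":0},{"tx":0.3,"ty":3.2,"tz":0,"wx":0,"wy":0,"wz":0},{"tx":0.3,"ty":3.2,"tz":0,"wx":0,"wy":0,"wz":0},{"tx":0.3,"ty":3.2,"tz":0,"wx":0,"wy":0,"wz":0},{"tx":0.3,"ty":3.2,"tz":0,"wx":0,"wy":0,"wz":0},{"tx":0.3,"ty":3.2,"tz":0,"wx":0,"wy":0,"wz":0},{"tx":0.3,"ty":3.2,"tz":0,"wx":0,"wy":0,"wz":0},{"tx":0.3,"ty":3.2,"tz":0,"wx":0,"wy":0,"wz":0}]'
python3 -m inch '[{"tx":0.3,"ty":3.2,"tz":0,"wx":0,"wy":0,"wz":0},{"tx":0.3,"ty":3.2,"tz":0,"wx":0,"wy":0,"wz":0},{"tx":0.3,"ty":3.2,"tz":0,"wx":0,"wy":0,"wz":0},{"tx":0.3,"ty":3.2,"tz":0,"wx":0,"wy":0,"wz":0},{"tx":0.3,"ty":3.2,"tz":0,"wx":0,"wy":0,"wz":0},{"tx":0,"ty":1.7,"tz":0,"wx":0,"wy":0,"wz":0},{"tx":0,"ty":0,"tz":0,"wx":0,"wy":0,"wz":0},{"tx":0,"ty":0,"tz":0,"wx":0,"wy":0,"wz":0}]'
python3 -m inch '[{"tx":0,"ty":0,"tz":0,"wx":0,"wy":0,"wz":0},{"tx":0,"ty":0,"tz":0,"wx":0,"wy":0,"wz":0}]'
python3 -c "
from h import *
go(535,311,67,90)"
```

```text
clock: 12.7
ee_pos: [573.4, -122.7, 220.3]
ee_rot: [0.002, 0.003, 1.0, -0.001]
ft_force: [0.8, -0.9, -2.1]
grip_width: 0.497
grasp_force: 61.2
clock: 13.37
ee_pos: [548.8, 134.1, 217.3]
ee_rot: [-0.0, 0.001, 1.0, 0.0]
ft_force: [0.5, 0.1, -0.6]
grip_width: 0.5
grasp_force: 61.2
clock: 14.03
ee_pos: [534.5, 310.1, 216.8]
ee_rot: [-0.0, 0.0, 1.0, -0.001]
ft_force: [1.0, -1.1, -1.8]
grip_width: 0.502
grasp_force: 61.3
clock: 14.2
ee_pos: [535.5, 307.9, 217.4]
ee_rot: [0.0, 0.002, 1.0, -0.0]
ft_force: [-0.4, 0.6, -1.8]
grip_width: 0.495
grasp_force: 61.3
tool xyz cm [ 0.05  0.32 15.04] yaw now 89.7 wz -0.3 tilt z [ 0.    -0.001 -1.   ]
```

```bash
python3 -m inch '[{"tx":0,"ty":0.3,"tz":2,"wx":0,"wy":0,"wz":0},{"tx":0,"ty":0,"tz":3,"wx":0,"wy":0,"wz":0},{"tx":0,"ty":0,"tz":3,"wx":0,"wy":0,"wz":0},{"tx":0,"ty":0,"tz":3,"wx":0,"wy":0,"wz":0},{"tx":0,"ty":0,"tz":2,"wx":0,"wy":0,"wz":0},{"tx":0,"ty":0,"tz":0,"wx":0,"wy":0,"wz":0},{"tx":0,"ty":0,"tz":0,"wx":0,"wy":0,"wz":0},{"tx":0,"ty":0,"tz":0,"wx":0,"wy":0,"wz":0}]'
python3 -m inch '[{"tx":0,"ty":0,"tz":0.9,"wx":0,"wy":0,"wz":0},{"tx":0,"ty":0,"tz":0.6,"wx":0,"wy":0,"wz":0},{"tx":0,"ty":0,"tz":0.4,"wx":0,"wy":0,"wz":0},{"tx":0,"ty":0,"tz":0,"wx":0,"wy":0,"wz":0},{"tx":0,"ty":0,"tz":0,"wx":0,"wy":0,"wz":0},{"tx":0,"ty":0,"tz":0,"wx":0,"wy":0,"wz":0}]'
```

```text
clock: 14.87
ee_pos: [536.0, 312.6, 89.2]
ee_rot: [0.001, 0.002, 1.0, 0.001]
ft_force: [0.2, -0.3, -0.5]
grip_width: 0.497
grasp_force: 61.3
clock: 15.37
ee_pos: [534.8, 312.9, 68.4]
ee_rot: [-0.0, 0.001, 1.0, 0.0]
ft_force: [0.7, 0.7, -2.0]
grip_width: 0.496
grasp_force: 61.2
```

```bash
python3 -m inch '[{"tx":0,"ty":0,"tz":0.1,"wx":0,"wy":0,"wz":0},{"tx":0,"ty":0,"tz":0,"wx":0,"wy":0,"wz":0},{"tx":0,"ty":0,"tz":0,"wx":0,"wy":0,"wz":0}]'
python3 -m inch '[{"tx":0,"ty":0,"tz":0,"wx":0,"wy":0,"wz":0},{"tx":0,"ty":0,"tz":0,"wx":0,"wy":0,"wz":0},{"tx":0,"ty":0,"tz":0,"wx":0,"wy":0,"wz":0},{"tx":0,"ty":0,"tz":0,"wx":0,"wy":0,"wz":0},{"tx":0,"ty":0,"tz":0,"wx":0,"wy":0,"wz":0},{"tx":0,"ty":0,"tz":0,"wx":0,"wy":0,"wz":0}]' 1
python3 -m inch '[{"tx":0,"ty":0,"tz":-1.5,"wx":0,"wy":0,"wz":0},{"tx":0,"ty":0,"tz":-3,"wx":0,"wy":0,"wz":0},{"tx":0,"ty":0,"tz":-3.5,"wx":0,"wy":0,"wz":0},{"tx":0,"ty":0,"tz":-3.5,"wx":0,"wy":0,"wz":0},{"tx":0,"ty":0,"tz":-2,"wx":0,"wy":0,"wz":0},{"tx":-1,"ty":-1.2,"tz":0,"wx":0,"wy":0,"wz":0},{"tx":-2.2,"ty":-3,"tz":0,"wx":0,"wy":0,"wz":0},{"tx":-2.3,"ty":-3,"tz":0,"wx":0,"wy":0,"wz":0}]'
python3 -m inch '[{"tx":-2.3,"ty":-3,"tz":0,"wx":0,"wy":0,"wz":0},{"tx":-2.3,"ty":-3,"tz":0,"wx":0,"wy":0,"wz":0},{"tx":-2.3,"ty":-3,"tz":0,"wx":0,"wy":0,"wz":0},{"tx":-1.8,"ty":-2.4,"tz":0,"wx":0,"wy":0,"wz":0},{"tx":0,"ty":0,"tz":0,"wx":0,"wy":0,"wz":0},{"tx":0,"ty":0,"tz":0,"wx":0,"wy":0,"wz":0},{"tx":0,"ty":0,"tz":0,"wx":0,"wy":0,"wz":0},{"tx":0,"ty":0,"tz":0,"wx":0,"wy":0,"wz":0}]'
python3 -c "
from h import *
go(681,123,18,90)"
```

```text
clock: 15.62
ee_pos: [535.0, 313.0, 67.6]
ee_rot: [0.0, 0.001, 1.0, 0.0]
ft_force: [0.3, -0.9, 1.4]
grip_width: 0.498
grasp_force: 61.4
clock: 16.12
ee_pos: [534.8, 312.9, 67.3]
ee_rot: [0.0, 0.001, 1.0, 0.0]
ft_force: [0.4, -0.2, 0.1]
grip_width: 0.999
grasp_force: 0.0
clock: 16.78
ee_pos: [589.5, 241.8, 202.9]
ee_rot: [0.0, -0.001, 1.0, 0.001]
ft_force: [1.3, 0.3, 0.3]
grip_width: 1.0
grasp_force: 0.0
clock: 17.45
ee_pos: [675.9, 128.4, 202.2]
ee_rot: [-0.0, -0.0, 1.0, 0.001]
ft_force: [-0.8, 0.5, 0.3]
grip_width: 1.001
grasp_force: 0.0
tool xyz cm [-0.52 -0.56 18.42] yaw now 90.0 wz 0.0 tilt z [-0.     0.001 -1.   ]
```

```bash
python3 -m inch '[{"tx":-0.5,"ty":-0.5,"tz":2,"wx":0,"wy":0,"wz":0},{"tx":0,"ty":0,"tz":3,"wx":0,"wy":0,"wz":0},{"tx":0,"ty":0,"tz":3,"wx":0,"wy":0,"wz":0},{"tx":0,"ty":0,"tz":3,"wx":0,"wy":0,"wz":0},{"tx":0,"ty":0,"tz":1,"wx":0,"wy":0,"wz":0},{"tx":0,"ty":0,"tz":0,"wx":0,"wy":0,"wz":0},{"tx":0,"ty":0,"tz":0,"wx":0,"wy":0,"wz":0},{"tx":0,"ty":0,"tz":0,"wx":0,"wy":0,"wz":0}]'
python3 -c "
from h import *
go(681,123,18,90)"
```

```text
clock: 18.12
ee_pos: [682.7, 122.2, 84.8]
ee_rot: [0.002, 0.001, 1.0, 0.0]
ft_force: [-0.5, 0.1, -0.1]
grip_width: 1.002
grasp_force: 0.0
tool xyz cm [0.19 0.07 6.68] yaw now 89.9 wz -0.1 tilt z [ 0.003  0.001 -1.   ]
```

```bash
python3 -m inch '[{"tx":0.1,"ty":0.1,"tz":2,"wx":0,"wy":0,"wz":0},{"tx":0,"ty":0,"tz":2.5,"wx":0,"wy":0,"wz":0},{"tx":0,"ty":0,"tz":1.5,"wx":0,"wy":0,"wz":0},{"tx":0,"ty":0,"tz":0.7,"wx":0,"wy":0,"wz":0},{"tx":0,"ty":0,"tz":0,"wx":0,"wy":0,"wz":0},{"tx":0,"ty":0,"tz":0,"wx":0,"wy":0,"wz":0},{"tx":0,"ty":0,"tz":0,"wx":0,"wy":0,"wz":0}]'
python3 -m inch '[{"tx":0,"ty":0,"tz":0,"wx":0,"wy":0,"wz":0},{"tx":0,"ty":0,"tz":0,"wx":0,"wy":0,"wz":0},{"tx":0,"ty":0,"tz":0,"wx":0,"wy":0,"wz":0},{"tx":0,"ty":0,"tz":0,"wx":0,"wy":0,"wz":0},{"tx":0,"ty":0,"tz":0,"wx":0,"wy":0,"wz":0},{"tx":0,"ty":0,"tz":0,"wx":0,"wy":0,"wz":0},{"tx":0,"ty":0,"tz":0,"wx":0,"wy":0,"wz":0},{"tx":0,"ty":0,"tz":0,"wx":0,"wy":0,"wz":0}]' -1
python3 -m inch '[{"tx":0,"ty":0,"tz":0,"wx":0,"wy":0,"wz":0},{"tx":0,"ty":0,"tz":0,"wx":0,"wy":0,"wz":0},{"tx":0,"ty":0,"tz":0,"wx":0,"wy":0,"wz":0}]'
```

```text
clock: 18.7
ee_pos: [681.5, 122.7, 17.0]
ee_rot: [0.001, 0.001, 1.0, 0.0]
ft_force: [-0.6, -0.2, 0.5]
grip_width: 0.996
grasp_force: 0.0
clock: 19.37
ee_pos: [680.8, 122.7, 15.7]
ee_rot: [0.0, 0.001, 1.0, 0.0]
ft_force: [-0.7, 0.7, 3.9]
grip_width: 0.312
grasp_force: 59.0
clock: 19.62
ee_pos: [680.8, 122.6, 15.7]
ee_rot: [0.0, 0.001, 1.0, 0.0]
ft_force: [-0.4, 0.2, 5.4]
grip_width: 0.309
grasp_force: 59.1
```

```bash
python3 -m inch '[{"tx":0,"ty":0,"tz":-1,"wx":0,"wy":0,"wz":0},{"tx":0,"ty":0,"tz":-3,"wx":0,"wy":0,"wz":0},{"tx":0,"ty":0,"tz":-3.2,"wx":0,"wy":0,"wz":0},{"tx":0,"ty":0,"tz":-3.2,"wx":0,"wy":0,"wz":0},{"tx":0,"ty":0,"tz":-3.2,"wx":0,"wy":0,"wz":0},{"tx":0,"ty":0,"tz":-3.2,"wx":0,"wy":0,"wz":0},{"tx":0,"ty":0,"tz":-3,"wx":0,"wy":0,"wz":0},{"tx":0,"ty":0,"tz":-1,"wx":0,"wy":0,"wz":0}]'
python3 -m inch '[{"tx":0.8,"ty":-1.2,"tz":0,"wx":0,"wy":0,"wz":0},{"tx":1.8,"ty":-2.6,"tz":0,"wx":0,"wy":0,"wz":0},{"tx":1.8,"ty":-2.6,"tz":0,"wx":0,"wy":0,"wz":0},{"tx":1.8,"ty":-2.6,"tz":0,"wx":0,"wy":0,"wz":0},{"tx":1.8,"ty":-2.6,"tz":0,"wx":0,"wy":0,"wz":0},{"tx":1.8,"ty":-2.6,"tz":0,"wx":0,"wy":0,"wz":0},{"tx":1.8,"ty":-2.6,"tz":0,"wx":0,"wy":0,"wz":0},{"tx":1.8,"ty":-2.6,"tz":0,"wx":0,"wy":0,"wz":0}]'
python3 -m inch '[{"tx":1.8,"ty":-2.6,"tz":0,"wx":0,"wy":0,"wz":0},{"tx":1.8,"ty":-2.6,"tz":0,"wx":0,"wy":0,"wz":0},{"tx":1.8,"ty":-2.6,"tz":0,"wx":0,"wy":0,"wz":0},{"tx":1.8,"ty":-2.6,"tz":0,"wx":0,"wy":0,"wz":0},{"tx":1.8,"ty":-2.6,"tz":0,"wx":0,"wy":0,"wz":0},{"tx":1.8,"ty":-2.6,"tz":0,"wx":0,"wy":0,"wz":0},{"tx":1.8,"ty":-2.6,"tz":0,"wx":0,"wy":0,"wz":0},{"tx":1,"ty":-1.5,"tz":0,"wx":0,"wy":0,"wz":0}]'
python3 -m inch '[{"tx":0,"ty":0,"tz":0,"wx":0,"wy":0,"wz":0},{"tx":0,"ty":0,"tz":0,"wx":0,"wy":0,"wz":0},{"tx":0,"ty":0,"tz":0,"wx":0,"wy":0,"wz":0}]'
python3 - <<'E'
from h import *
import cv2
go(383,-294,20,90)
pw=pose();cv2.imwrite("pics/w3.png",vision.camera("wrist")[:,:,::-1])
np.savez("pw3.npz",*pw)
E
```

```text
clock: 20.28
ee_pos: [681.7, 122.5, 229.0]
ee_rot: [0.003, 0.001, 1.0, 0.001]
ft_force: [0.5, 0.0, 0.3]
grip_width: 0.314
grasp_force: 59.0
clock: 20.95
ee_pos: [544.6, -72.3, 223.0]
ee_rot: [-0.0, 0.001, 1.0, 0.0]
ft_force: [0.2, -0.6, -0.7]
grip_width: 0.307
grasp_force: 59.0
clock: 21.62
ee_pos: [406.9, -270.8, 223.2]
ee_rot: [-0.0, 0.003, 1.0, 0.0]
ft_force: [-0.0, -0.5, -0.8]
grip_width: 0.313
grasp_force: 59.0
clock: 21.87
ee_pos: [410.0, -267.1, 223.1]
ee_rot: [-0.0, 0.001, 1.0, 0.0]
ft_force: [0.1, -0.1, 0.7]
grip_width: 0.313
grasp_force: 59.1
tool xyz cm [ 2.69 -2.7  20.31] yaw now 89.9 wz -0.1 tilt z [-0.     0.001 -1.   ]
```

View pics/w3.png

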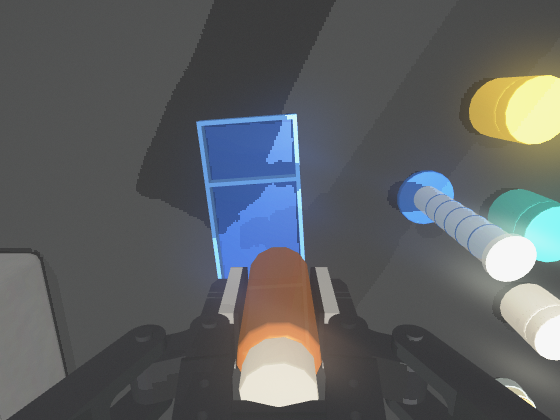

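The vial is held upright. Tray three's near corners are at (198,122) and (297,115), and the first divider runs from (209,184) to (300,178), so the narrowest pocket is the one nearest the robot.

```bash
python3 - <<'E'
from h import *
d=np.load("pw3.npz");pw=(d['arr_0'],d['arr_1'])
A,B=[ray('wrist',u,v,18,pw) for u,v in[(198,122),(297,115)]]
C,D=[ray('wrist',u,v,18,pw) for u,v in[(209,184),(300,178)]]
print(A,B,C,D)
n=(B-A)/np.linalg.norm(B-A);d=np.array([n[1],-n[0]])
if d[0]<0:d=-d
print("angle",np.degrees(np.arctan2(d[1],d[0])),"len",np.linalg.norm(B-A))
for x in(-98,-12,86):print(x,(A+B)/2+(129+x)*d)
E
```

```text
[ 355.78990157 -340.54793966] [ 349.83202774 -250.42327078] [ 413.77889732 -334.04421318] [ 408.13085957 -246.79259156]
angle 3.782150484589622 len 90.32138285571044
-98 [ 383.74344872 -293.44075069]
-12 [ 469.55614642 -287.76792845]
86 [ 567.34270893 -281.30354962]
```

```bash
python3 -m inch '[{"tx":1.3,"ty":-1.3,"tz":0,"wx":0,"wy":0,"wz":0},{"tx":1.3,"ty":-1.3,"tz":1,"wx":0,"wy":0,"wz":0},{"tx":0,"ty":0,"tz":3.2,"wx":0,"wy":0,"wz":0},{"tx":0,"ty":0,"tz":3.2,"wx":0,"wy":0,"wz":0},{"tx":0,"ty":0,"tz":3.2,"wx":0,"wy":0,"wz":0},{"tx":0,"ty":0,"tz":3.2,"wx":0,"wy":0,"wz":0},{"tx":0,"ty":0,"tz":2,"wx":0,"wy":0,"wz":0},{"tx":0,"ty":0,"tz":0,"wx":0,"wy":0,"wz":0}]' >/dev/null
python3 -m inch '[{"tx":0,"ty":0,"tz":0,"wx":0,"wy":0,"wz":0},{"tx":0,"ty":0,"tz":0,"wx":0,"wy":0,"wz":0},{"tx":0,"ty":0,"tz":0,"wx":0,"wy":0,"wz":0}]'
python3 -c "
from h import *
go(383.5,-293.5,20,90)"
```

```text
clock: 22.83
ee_pos: [384.9, -294.1, 66.8]
ee_rot: [0.001, 0.001, 1.0, -0.0]
ft_force: [0.3, -0.1, -0.6]
grip_width: 0.313
grasp_force: 59.1
tool xyz cm [0.15 0.07 4.68] yaw now 89.9 wz -0.1 tilt z [ 0.003 -0.001 -1.   ]
```

```bash
python3 -m inch '[{"tx":0.1,"ty":0.1,"tz":2.2,"wx":0,"wy":0,"wz":0},{"tx":0,"ty":0,"tz":1.3,"wx":0,"wy":0,"wz":0},{"tx":0,"ty":0,"tz":0.7,"wx":0,"wy":0,"wz":0},{"tx":0,"ty":0,"tz":0.4,"wx":0,"wy":0,"wz":0},{"tx":0,"ty":0,"tz":0,"wx":0,"wy":0,"wz":0},{"tx":0,"ty":0,"tz":0,"wx":0,"wy":0,"wz":0},{"tx":0,"ty":0,"tz":0,"wx":0,"wy":0,"wz":0},{"tx":0,"ty":0,"tz":0,"wx":0,"wy":0,"wz":0}]'
python3 -m inch '[{"tx":0,"ty":0,"tz":0,"wx":0,"wy":0,"wz":0},{"tx":0,"ty":0,"tz":0,"wx":0,"wy":0,"wz":0},{"tx":0,"ty":0,"tz":0,"wx":0,"wy":0,"wz":0},{"tx":0,"ty":0,"tz":0,"wx":0,"wy":0,"wz":0},{"tx":0,"ty":0,"tz":0,"wx":0,"wy":0,"wz":0},{"tx":0,"ty":0,"tz":0,"wx":0,"wy":0,"wz":0},{"tx":0,"ty":0,"tz":0,"wx":0,"wy":0,"wz":0},{"tx":0,"ty":0,"tz":0,"wx":0,"wy":0,"wz":0}]' 1
```

```text
clock: 23.5
ee_pos: [383.1, -293.0, 19.8]
ee_rot: [0.001, 0.001, 1.0, -0.0]
ft_force: [-0.4, -0.9, -0.9]
grip_width: 0.308
grasp_force: 59.2
clock: 24.17
ee_pos: [382.6, -292.8, 19.2]
ee_rot: [-0.0, 0.001, 1.0, 0.0]
ft_force: [-0.7, -0.5, -0.2]
grip_width: 1.003
grasp_force: 0.0
```

```bash
python3 -m inch '[{"tx":0,"ty":0,"tz":-1.5,"wx":0,"wy":0,"wz":0},{"tx":0,"ty":0,"tz":-3,"wx":0,"wy":0,"wz":0},{"tx":0,"ty":0,"tz":-3.5,"wx":0,"wy":0,"wz":0},{"tx":0,"ty":0,"tz":-3.5,"wx":0,"wy":0,"wz":0},{"tx":0,"ty":0,"tz":-3.5,"wx":0,"wy":0,"wz":0},{"tx":0,"ty":0,"tz":-3.5,"wx":0,"wy":0,"wz":0},{"tx":0,"ty":0,"tz":-2.3,"wx":0,"wy":0,"wz":0},{"tx":-0.4,"ty":2,"tz":0,"wx":0,"wy":0,"wz":0}]'
python3 -m inch '[{"tx":-0.4,"ty":3,"tz":0,"wx":0,"wy":0,"wz":0},{"tx":-0.4,"ty":3.2,"tz":0,"wx":0,"wy":0,"wz":0},{"tx":-0.4,"ty":3.2,"tz":0,"wx":0,"wy":0,"wz":0},{"tx":-0.4,"ty":3.2,"tz":0,"wx":0,"wy":0,"wz":0},{"tx":-0.4,"ty":3.2,"tz":0,"wx":0,"wy":0,"wz":0},{"tx":-0.4,"ty":3.2,"tz":0,"wx":0,"wy":0,"wz":0},{"tx":-0.4,"ty":3.2,"tz":0,"wx":0,"wy":0,"wz":0},{"tx":-0.4,"ty":3.2,"tz":0,"wx":0,"wy":0,"wz":0}]'
python3 -m inch '[{"tx":-0.4,"ty":3.2,"tz":0,"wx":0,"wy":0,"wz":0},{"tx":-0.4,"ty":3.2,"tz":0,"wx":0,"wy":0,"wz":0},{"tx":-0.4,"ty":3.2,"tz":0,"wx":0,"wy":0,"wz":0},{"tx":-0.4,"ty":3.2,"tz":0,"wx":0,"wy":0,"wz":0},{"tx":-0.2,"ty":2,"tz":0,"wx":0,"wy":0,"wz":0},{"tx":0,"ty":0,"tz":0,"wx":0,"wy":0,"wz":-7.1},{"tx":0,"ty":0,"tz":0,"wx":0,"wy":0,"wz":-7.1},{"tx":0,"ty":0,"tz":0,"wx":0,"wy":0,"wz":-7.1}]'
python3 -m inch '[{"tx":0,"ty":0,"tz":0,"wx":0,"wy":0,"wz":0},{"tx":0,"ty":0,"tz":0,"wx":0,"wy":0,"wz":0},{"tx":0,"ty":0,"tz":0,"wx":0,"wy":0,"wz":0}]'
python3 - <<'E'
from h import *
import cv2
go(437.5,118,14,111.4)
pw=pose();cv2.imwrite("pics/w4.png",vision.camera("wrist")[:,:,::-1])
np.savez("pw4.npz",*pw)
E
```

```text
clock: 24.83
ee_pos: [387.5, -276.8, 232.3]
ee_rot: [0.004, 0.003, 1.0, -0.002]
ft_force: [0.8, -0.4, -0.1]
grip_width: 1.002
grasp_force: 0.0
clock: 25.5
ee_pos: [419.0, -17.4, 227.4]
ee_rot: [0.0, 0.001, 1.0, 0.0]
ft_force: [-0.2, 0.9, -0.9]
grip_width: 0.999
grasp_force: 0.0
clock: 26.17
ee_pos: [437.4, 129.3, 227.1]
ee_rot: [-0.0, -0.187, 0.982, -0.0]
ft_force: [-0.7, 0.5, -0.2]
grip_width: 1.001
grasp_force: 0.0
clock: 26.42
ee_pos: [437.5, 128.9, 227.3]
ee_rot: [0.0, -0.182, 0.983, 0.0]
ft_force: [-0.8, 0.4, 0.7]
grip_width: 0.999
grasp_force: 0.0
tool xyz cm [ 0.39 -1.03 21.33] yaw now 110.9 wz -0.5 tilt z [ 0.  0. -1.]
```

View pics/w4.png

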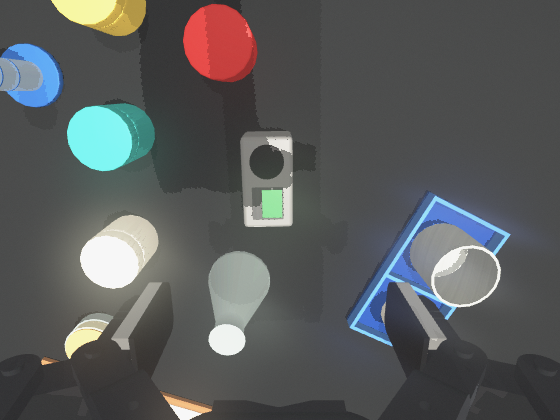

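The meter's top face spans about (242,134) to (293,226) and is nearly square to the tool. The cup stands in the near pocket at (465,275). I'll enlarge the crop to get the meter's angle.

```bash
python3 -c "
import cv2
im=cv2.imread('pics/w4.png')[120:240,190:350]
cv2.imwrite('pics/w4c.png',cv2.resize(im,(800,600),interpolation=cv2.INTER_CUBIC))"
```

```text
(no output)
```

View pics/w4c.png

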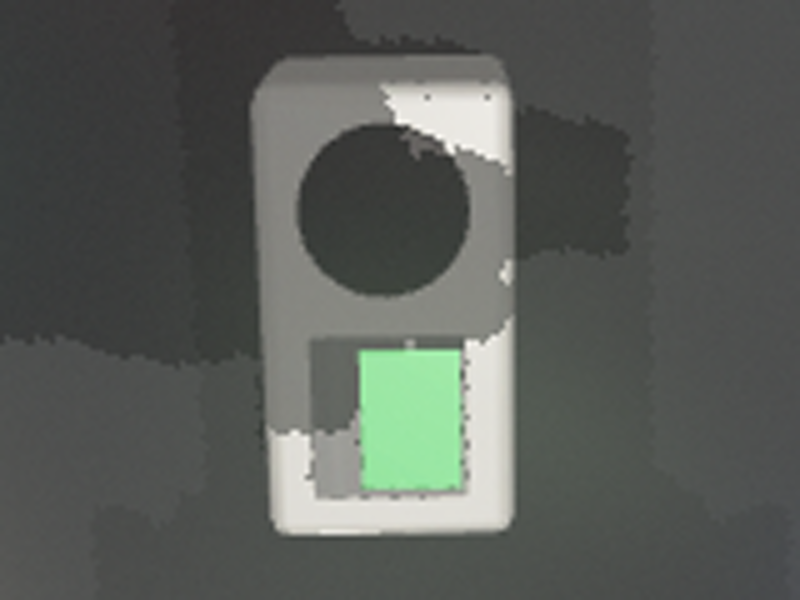

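The top face corners in the crop are about (252,85), (513,85), (514,533) and (272,533).

```bash
python3 - <<'E'
from h import *
d=np.load("pw4.npz");pw=(d['arr_0'],d['arr_1'])
P=[ray('wrist',190+u/5,120+v/5,48,pw) for u,v in[(252,85),(513,85),(514,533),(272,533)]]
print(np.round(P,1),np.mean(P,0));f=P[2]+P[3]-P[0]-P[1];print(np.degrees(np.arctan2(f[1],f[0])))
f=P[0]-P[1]+P[3]-P[2];print(np.degrees(np.arctan2(f[1],f[0])))
c=np.mean(P,0);go(c[0],c[1],14,111.4)
E
```

```text
[[408.4  83. ]
 [392.6 124.7]
 [468.3 154.8]
 [484.2 113.1]] [438.37821728 118.88510804]
21.64923009435189
-69.14610921131433
tool xyz cm [ 0.27 -0.97 21.33] yaw now 111.0 wz -0.4 tilt z [ 0.  0. -1.]
```

```bash
python3 -m inch '[{"tx":0.2,"ty":-0.9,"tz":1.5,"wx":0,"wy":0,"wz":-0.3},{"tx":0,"ty":0,"tz":3,"wx":0,"wy":0,"wz":0},{"tx":0,"ty":0,"tz":3.3,"wx":0,"wy":0,"wz":0},{"tx":0,"ty":0,"tz":3.3,"wx":0,"wy":0,"wz":0},{"tx":0,"ty":0,"tz":2.5,"wx":0,"wy":0,"wz":0},{"tx":0,"ty":0,"tz":0,"wx":0,"wy":0,"wz":0},{"tx":0,"ty":0,"tz":0,"wx":0,"wy":0,"wz":0},{"tx":0,"ty":0,"tz":0,"wx":0,"wy":0,"wz":0}]'
python3 -c "
from h import *
go(438.3,118.8,14,111.3)"
```

```text
clock: 27.13
ee_pos: [439.8, 120.3, 92.9]
ee_rot: [0.001, -0.186, 0.983, 0.0]
ft_force: [0.8, 0.7, 0.9]
grip_width: 1.001
grasp_force: 0.0
tool xyz cm [ 0.21 -0.08  7.89] yaw now 111.4 wz 0.1 tilt z [ 0.002  0.001 -1.   ]
```

```bash
python3 -m inch '[{"tx":0.1,"ty":-0.1,"tz":2,"wx":0,"wy":0,"wz":0},{"tx":0,"ty":0,"tz":3,"wx":0,"wy":0,"wz":0},{"tx":0,"ty":0,"tz":2,"wx":0,"wy":0,"wz":0},{"tx":0,"ty":0,"tz":0.9,"wx":0,"wy":0,"wz":0},{"tx":0,"ty":0,"tz":0,"wx":0,"wy":0,"wz":0},{"tx":0,"ty":0,"tz":0,"wx":0,"wy":0,"wz":0},{"tx":0,"ty":0,"tz":0,"wx":0,"wy":0,"wz":0}]'
python3 -m inch '[{"tx":0,"ty":0,"tz":0,"wx":0,"wy":0,"wz":0},{"tx":0,"ty":0,"tz":0,"wx":0,"wy":0,"wz":0},{"tx":0,"ty":0,"tz":0,"wx":0,"wy":0,"wz":0},{"tx":0,"ty":0,"tz":0,"wx":0,"wy":0,"wz":0},{"tx":0,"ty":0,"tz":0,"wx":0,"wy":0,"wz":0},{"tx":0,"ty":0,"tz":0,"wx":0,"wy":0,"wz":0},{"tx":0,"ty":0,"tz":0,"wx":0,"wy":0,"wz":0},{"tx":0,"ty":0,"tz":0,"wx":0,"wy":0,"wz":0}]' -1
python3 -m inch '[{"tx":0,"ty":0,"tz":-1,"wx":0,"wy":0,"wz":0},{"tx":0,"ty":0,"tz":-3,"wx":0,"wy":0,"wz":0},{"tx":0,"ty":0,"tz":-3.2,"wx":0,"wy":0,"wz":0},{"tx":0,"ty":0,"tz":-3.2,"wx":0,"wy":0,"wz":0},{"tx":0,"ty":0,"tz":-3.2,"wx":0,"wy":0,"wz":0},{"tx":0,"ty":0,"tz":-3.2,"wx":0,"wy":0,"wz":0},{"tx":0,"ty":0,"tz":-3,"wx":0,"wy":0,"wz":0},{"tx":0,"ty":0,"tz":-1,"wx":0,"wy":0,"wz":0}]'
```

```text
clock: 27.72
ee_pos: [439.7, 119.2, 14.0]
ee_rot: [0.001, -0.186, 0.982, 0.0]
ft_force: [0.2, 0.6, 0.5]
grip_width: 0.999
grasp_force: 0.0
clock: 28.38
ee_pos: [438.8, 118.9, 13.0]
ee_rot: [0.001, -0.186, 0.982, 0.0]
ft_force: [-1.2, 0.1, 6.4]
grip_width: 0.528
grasp_force: 61.8
clock: 29.05
ee_pos: [439.5, 119.0, 225.3]
ee_rot: [0.003, -0.186, 0.982, 0.001]
ft_force: [0.5, 0.1, -1.4]
grip_width: 0.532
grasp_force: 62.0
```

```bash
python3 -m inch '[{"tx":0,"ty":0,"tz":0,"wx":0,"wy":0,"wz":5.9},{"tx":0,"ty":0,"tz":0,"wx":0,"wy":0,"wz":5.9},{"tx":0,"ty":0,"tz":0,"wx":0,"wy":0,"wz":5.8},{"tx":0,"ty":-1.5,"tz":0,"wx":0,"wy":0,"wz":0},{"tx":0,"ty":-2.5,"tz":0,"wx":0,"wy":0,"wz":0},{"tx":0,"ty":-3,"tz":0,"wx":0,"wy":0,"wz":0},{"tx":0,"ty":-3,"tz":0,"wx":0,"wy":0,"wz":0},{"tx":0,"ty":-3,"tz":0,"wx":0,"wy":0,"wz":0}]'
python3 -m inch '[{"tx":-0.1,"ty":-3,"tz":0,"wx":0,"wy":0,"wz":0},{"tx":-0.1,"ty":-3,"tz":0,"wx":0,"wy":0,"wz":0},{"tx":-0.1,"ty":-3,"tz":0,"wx":0,"wy":0,"wz":0},{"tx":0,"ty":-3,"tz":0,"wx":0,"wy":0,"wz":0},{"tx":0,"ty":-3,"tz":0,"wx":0,"wy":0,"wz":0},{"tx":0,"ty":-3,"tz":0,"wx":0,"wy":0,"wz":0},{"tx":0,"ty":-3,"tz":0,"wx":0,"wy":0,"wz":0},{"tx":0,"ty":-3,"tz":0,"wx":0,"wy":0,"wz":0}]'
python3 -m inch '[{"tx":0,"ty":-2.5,"tz":0,"wx":0,"wy":0,"wz":0},{"tx":0,"ty":-1.3,"tz":0,"wx":0,"wy":0,"wz":0},{"tx":0,"ty":0,"tz":0,"wx":0,"wy":0,"wz":0},{"tx":0,"ty":0,"tz":0,"wx":0,"wy":0,"wz":0},{"tx":0,"ty":0,"tz":0,"wx":0,"wy":0,"wz":0},{"tx":0,"ty":0,"tz":0,"wx":0,"wy":0,"wz":0}]'
python3 -c "
from h import *
go(469.5,-287.8,17.5,93.8)"
```

```text
clock: 29.72
ee_pos: [446.4, -12.5, 220.0]
ee_rot: [-0.0, -0.034, 0.999, 0.0]
ft_force: [1.4, 0.8, -1.8]
grip_width: 0.532
grasp_force: 62.0
clock: 30.38
ee_pos: [465.8, -251.6, 220.1]
ee_rot: [-0.0, -0.034, 0.999, 0.0]
ft_force: [0.4, 0.3, -1.6]
grip_width: 0.531
grasp_force: 62.0
clock: 30.88
ee_pos: [469.1, -287.0, 220.1]
ee_rot: [-0.0, -0.035, 0.999, 0.0]
ft_force: [0.3, 0.3, -1.6]
grip_width: 0.526
grasp_force: 62.0
tool xyz cm [-0.04 -0.1  20.26] yaw now 94.0 wz 0.2 tilt z [-0.     0.001 -1.   ]
```

```bash
python3 -m inch '[{"tx":0,"ty":-0.1,"tz":1.5,"wx":0,"wy":0,"wz":0},{"tx":0,"ty":0,"tz":3,"wx":0,"wy":0,"wz":0},{"tx":0,"ty":0,"tz":3.3,"wx":0,"wy":0,"wz":0},{"tx":0,"ty":0,"tz":3.3,"wx":0,"wy":0,"wz":0},{"tx":0,"ty":0,"tz":2.9,"wx":0,"wy":0,"wz":0},{"tx":0,"ty":0,"tz":1.5,"wx":0,"wy":0,"wz":0},{"tx":0,"ty":0,"tz":0,"wx":0,"wy":0,"wz":0},{"tx":0,"ty":0,"tz":0,"wx":0,"wy":0,"wz":0}]' >/dev/null
python3 -m inch '[{"tx":0,"ty":0,"tz":0,"wx":0,"wy":0,"wz":0},{"tx":0,"ty":0,"tz":0,"wx":0,"wy":0,"wz":0}]'
python3 -c "
from h import *
go(469.5,-287.8,17.5,93.8)"
```

```text
clock: 31.72
ee_pos: [470.1, -289.5, 66.9]
ee_rot: [0.001, -0.034, 0.999, -0.0]
ft_force: [0.5, -1.0, -2.3]
grip_width: 0.526
grasp_force: 61.9
tool xyz cm [0.07 0.17 4.94] yaw now 93.9 wz 0.1 tilt z [ 0.003 -0.001 -1.   ]
```

```bash
python3 -m inch '[{"tx":0,"ty":0.1,"tz":2.2,"wx":0,"wy":0,"wz":0},{"tx":0,"ty":0,"tz":1.3,"wx":0,"wy":0,"wz":0},{"tx":0,"ty":0,"tz":0.8,"wx":0,"wy":0,"wz":0},{"tx":0,"ty":0,"tz":0.5,"wx":0,"wy":0,"wz":0},{"tx":0,"ty":0,"tz":0.1,"wx":0,"wy":0,"wz":0},{"tx":0,"ty":0,"tz":0,"wx":0,"wy":0,"wz":0},{"tx":0,"ty":0,"tz":0,"wx":0,"wy":0,"wz":0},{"tx":0,"ty":0,"tz":0,"wx":0,"wy":0,"wz":0}]'
python3 -m inch '[{"tx":0,"ty":0,"tz":0,"wx":0,"wy":0,"wz":0},{"tx":0,"ty":0,"tz":0,"wx":0,"wy":0,"wz":0},{"tx":0,"ty":0,"tz":0,"wx":0,"wy":0,"wz":0},{"tx":0,"ty":0,"tz":0,"wx":0,"wy":0,"wz":0},{"tx":0,"ty":0,"tz":0,"wx":0,"wy":0,"wz":0},{"tx":0,"ty":0,"tz":0,"wx":0,"wy":0,"wz":0},{"tx":0,"ty":0,"tz":0,"wx":0,"wy":0,"wz":0},{"tx":0,"ty":0,"tz":0,"wx":0,"wy":0,"wz":0}]' 1
```

```text
clock: 32.38
ee_pos: [469.0, -288.2, 17.0]
ee_rot: [0.0, -0.034, 0.999, 0.0]
ft_force: [-2.5, 1.9, 5.5]
grip_width: 0.529
grasp_force: 62.9
clock: 33.05
ee_pos: [469.0, -288.2, 16.2]
ee_rot: [0.0, -0.034, 0.999, 0.0]
ft_force: [-0.4, -0.1, -0.5]
grip_width: 0.999
grasp_force: 0.0
```

```bash
python3 -m inch '[{"tx":0,"ty":0,"tz":-1.5,"wx":0,"wy":0,"wz":0},{"tx":0,"ty":0,"tz":-3,"wx":0,"wy":0,"wz":0},{"tx":0,"ty":0,"tz":-3.5,"wx":0,"wy":0,"wz":0},{"tx":0,"ty":0,"tz":-3.5,"wx":0,"wy":0,"wz":0},{"tx":0,"ty":0,"tz":-3.5,"wx":0,"wy":0,"wz":0},{"tx":0,"ty":0,"tz":-3.5,"wx":0,"wy":0,"wz":0},{"tx":0,"ty":0,"tz":-1,"wx":0,"wy":0,"wz":0},{"tx":-0.6,"ty":1.7,"tz":0,"wx":0,"wy":0,"wz":0}]'
python3 -m inch '[{"tx":-1.2,"ty":3.2,"tz":0,"wx":0,"wy":0,"wz":0},{"tx":-1.2,"ty":3.2,"tz":0,"wx":0,"wy":0,"wz":0},{"tx":-1.2,"ty":3.2,"tz":0,"wx":0,"wy":0,"wz":0},{"tx":-1.2,"ty":3.2,"tz":0,"wx":0,"wy":0,"wz":0},{"tx":-1.2,"ty":3.2,"tz":0,"wx":0,"wy":0,"wz":0},{"tx":-1.2,"ty":3.2,"tz":0,"wx":0,"wy":0,"wz":0},{"tx":-1.2,"ty":3.2,"tz":0,"wx":0,"wy":0,"wz":0},{"tx":-1.2,"ty":3.2,"tz":0,"wx":0,"wy":0,"wz":0}]'
python3 -m inch '[{"tx":-0.5,"ty":1.6,"tz":0,"wx":0,"wy":0,"wz":0},{"tx":0,"ty":0,"tz":0,"wx":0,"wy":0,"wz":0},{"tx":0,"ty":0,"tz":0,"wx":0,"wy":0,"wz":0},{"tx":0,"ty":0,"tz":0,"wx":0,"wy":0,"wz":0},{"tx":0,"ty":0,"tz":0,"wx":0,"wy":0,"wz":0}]'
python3 -c "
from h import *
go(557,8.2,16,93.8)"
```

```text
clock: 33.72
ee_pos: [473.9, -274.7, 214.9]
ee_rot: [0.003, -0.032, 0.999, -0.002]
ft_force: [0.7, -0.6, -0.4]
grip_width: 1.004
grasp_force: 0.0
clock: 34.38
ee_pos: [552.3, -7.3, 211.1]
ee_rot: [-0.0, -0.034, 0.999, 0.0]
ft_force: [1.7, 0.3, -0.4]
grip_width: 1.001
grasp_force: 0.0
clock: 34.8
ee_pos: [555.9, 5.7, 211.3]
ee_rot: [0.0, -0.033, 0.999, -0.0]
ft_force: [0.8, -0.0, -0.1]
grip_width: 0.999
grasp_force: 0.0
tool xyz cm [-0.13  0.24 19.53] yaw now 93.8 wz -0.0 tilt z [ 0. -0. -1.]
```

```bash
python3 -m inch '[{"tx":-0.1,"ty":0.2,"tz":1.5,"wx":0,"wy":0,"wz":0},{"tx":0,"ty":0,"tz":3,"wx":0,"wy":0,"wz":0},{"tx":0,"ty":0,"tz":3.3,"wx":0,"wy":0,"wz":0},{"tx":0,"ty":0,"tz":3.2,"wx":0,"wy":0,"wz":0},{"tx":0,"ty":0,"tz":1,"wx":0,"wy":0,"wz":0},{"tx":0,"ty":0,"tz":0,"wx":0,"wy":0,"wz":0},{"tx":0,"ty":0,"tz":0,"wx":0,"wy":0,"wz":0},{"tx":0,"ty":0,"tz":0,"wx":0,"wy":0,"wz":0}]'
python3 -c "
from h import *
go(557,8.2,16,93.8)"
```

```text
clock: 35.47
ee_pos: [558.3, 9.1, 93.4]
ee_rot: [0.001, -0.034, 0.999, 0.0]
ft_force: [-0.9, -0.4, -0.3]
grip_width: 0.998
grasp_force: 0.0
tool xyz cm [ 0.16 -0.08  7.74] yaw now 93.9 wz 0.1 tilt z [ 0.003  0.001 -1.   ]
```

```bash
python3 -m inch '[{"tx":0.1,"ty":-0.1,"tz":2,"wx":0,"wy":0,"wz":0},{"tx":0,"ty":0,"tz":3,"wx":0,"wy":0,"wz":0},{"tx":0,"ty":0,"tz":1.8,"wx":0,"wy":0,"wz":0},{"tx":0,"ty":0,"tz":0.9,"wx":0,"wy":0,"wz":0},{"tx":0,"ty":0,"tz":0,"wx":0,"wy":0,"wz":0},{"tx":0,"ty":0,"tz":0,"wx":0,"wy":0,"wz":0},{"tx":0,"ty":0,"tz":0,"wx":0,"wy":0,"wz":0}]'
python3 -m inch '[{"tx":0,"ty":0,"tz":0,"wx":0,"wy":0,"wz":0},{"tx":0,"ty":0,"tz":0,"wx":0,"wy":0,"wz":0},{"tx":0,"ty":0,"tz":0,"wx":0,"wy":0,"wz":0},{"tx":0,"ty":0,"tz":0,"wx":0,"wy":0,"wz":0},{"tx":0,"ty":0,"tz":0,"wx":0,"wy":0,"wz":0},{"tx":0,"ty":0,"tz":0,"wx":0,"wy":0,"wz":0},{"tx":0,"ty":0,"tz":0,"wx":0,"wy":0,"wz":0},{"tx":0,"ty":0,"tz":0,"wx":0,"wy":0,"wz":0}]' -1
python3 -m inch '[{"tx":0,"ty":0,"tz":-1,"wx":0,"wy":0,"wz":0},{"tx":0,"ty":0,"tz":-3,"wx":0,"wy":0,"wz":0},{"tx":0,"ty":0,"tz":-3.2,"wx":0,"wy":0,"wz":0},{"tx":0,"ty":0,"tz":-3.2,"wx":0,"wy":0,"wz":0},{"tx":0,"ty":0,"tz":-3,"wx":0,"wy":0,"wz":0},{"tx":0,"ty":0,"tz":-1,"wx":0,"wy":0,"wz":0},{"tx":0,"ty":0,"tz":0,"wx":0,"wy":0,"wz":0},{"tx":0,"ty":0,"tz":0,"wx":0,"wy":0,"wz":0}]'
python3 -c "
from h import *
go(567.3,-281.3,20,93.8)"
```

```text
clock: 36.05
ee_pos: [557.4, 8.4, 16.1]
ee_rot: [0.001, -0.034, 0.999, 0.0]
ft_force: [-0.0, 0.7, 1.0]
grip_width: 1.0
grasp_force: 0.0
clock: 36.72
ee_pos: [556.8, 8.5, 15.4]
ee_rot: [0.001, -0.034, 0.999, 0.0]
ft_force: [-0.8, -0.1, 7.2]
grip_width: 0.62
grasp_force: 62.1
clock: 37.38
ee_pos: [555.8, 8.5, 157.9]
ee_rot: [-0.0, -0.034, 0.999, 0.0]
ft_force: [-0.5, 0.1, -2.4]
grip_width: 0.618
grasp_force: 63.4
tool xyz cm [  0.82 -28.99  13.78] yaw now 93.9 wz 0.1 tilt z [-0.  0. -1.]
```

```bash
python3 -m inch '[{"tx":0.1,"ty":-1.5,"tz":0,"wx":0,"wy":0,"wz":0},{"tx":0.1,"ty":-2.7,"tz":0,"wx":0,"wy":0,"wz":0},{"tx":0.1,"ty":-3.1,"tz":0,"wx":0,"wy":0,"wz":0},{"tx":0.1,"ty":-3.1,"tz":0,"wx":0,"wy":0,"wz":0},{"tx":0.1,"ty":-3.1,"tz":0,"wx":0,"wy":0,"wz":0},{"tx":0.1,"ty":-3.1,"tz":0,"wx":0,"wy":0,"wz":0},{"tx":0.1,"ty":-3.1,"tz":0,"wx":0,"wy":0,"wz":0},{"tx":0.1,"ty":-3.1,"tz":0,"wx":0,"wy":0,"wz":0}]'
python3 -m inch '[{"tx":0,"ty":-3,"tz":0,"wx":0,"wy":0,"wz":0},{"tx":0,"ty":-2,"tz":0,"wx":0,"wy":0,"wz":0},{"tx":0,"ty":-1.2,"tz":0,"wx":0,"wy":0,"wz":0},{"tx":0,"ty":0,"tz":2,"wx":0,"wy":0,"wz":0},{"tx":0,"ty":0,"tz":3,"wx":0,"wy":0,"wz":0},{"tx":0,"ty":0,"tz":0,"wx":0,"wy":0,"wz":0},{"tx":0,"ty":0,"tz":0,"wx":0,"wy":0,"wz":0},{"tx":0,"ty":0,"tz":0,"wx":0,"wy":0,"wz":0}]'
python3 -c "
from h import *
go(567.3,-281.3,20,93.8)"
```

```text
clock: 38.05
ee_pos: [562.2, -220.7, 155.8]
ee_rot: [-0.002, -0.034, 0.999, 0.0]
ft_force: [0.6, 0.4, -1.9]
grip_width: 0.621
grasp_force: 63.4
clock: 38.72
ee_pos: [568.0, -281.0, 108.8]
ee_rot: [-0.0, -0.034, 0.999, 0.0]
ft_force: [-0.3, -0.4, -1.1]
grip_width: 0.617
grasp_force: 63.6
tool xyz cm [ 0.07 -0.03  8.88] yaw now 93.9 wz 0.1 tilt z [-0.  0. -1.]
```

```bash
python3 -m inch '[{"tx":0,"ty":0,"tz":2,"wx":0,"wy":0,"wz":0},{"tx":0,"ty":0,"tz":3,"wx":0,"wy":0,"wz":0},{"tx":0,"ty":0,"tz":2,"wx":0,"wy":0,"wz":0},{"tx":0,"ty":0,"tz":1,"wx":0,"wy":0,"wz":0},{"tx":0,"ty":0,"tz":0.6,"wx":0,"wy":0,"wz":0},{"tx":0,"ty":0,"tz":0.2,"wx":0,"wy":0,"wz":0},{"tx":0,"ty":0,"tz":0,"wx":0,"wy":0,"wz":0},{"tx":0,"ty":0,"tz":0,"wx":0,"wy":0,"wz":0}]'
python3 -m inch '[{"tx":0,"ty":0,"tz":0,"wx":0,"wy":0,"wz":0},{"tx":0,"ty":0,"tz":0,"wx":0,"wy":0,"wz":0}]'
```

```text
clock: 39.38
ee_pos: [568.6, -281.9, 21.8]
ee_rot: [0.001, -0.034, 0.999, -0.0]
ft_force: [1.5, 0.2, -2.0]
grip_width: 0.617
grasp_force: 63.6
clock: 39.55
ee_pos: [568.3, -281.7, 21.2]
ee_rot: [0.001, -0.034, 0.999, -0.0]
ft_force: [0.1, 0.2, -1.2]
grip_width: 0.618
grasp_force: 63.6
```

```bash
python3 -m inch '[{"tx":0,"ty":0,"tz":0.1,"wx":0,"wy":0,"wz":0},{"tx":0,"ty":0,"tz":0,"wx":0,"wy":0,"wz":0},{"tx":0,"ty":0,"tz":0,"wx":0,"wy":0,"wz":0},{"tx":0,"ty":0,"tz":0,"wx":0,"wy":0,"wz":0}]'
python3 -m inch '[{"tx":0,"ty":0,"tz":0,"wx":0,"wy":0,"wz":0},{"tx":0,"ty":0,"tz":0,"wx":0,"wy":0,"wz":0},{"tx":0,"ty":0,"tz":0,"wx":0,"wy":0,"wz":0},{"tx":0,"ty":0,"tz":0,"wx":0,"wy":0,"wz":0},{"tx":0,"ty":0,"tz":0,"wx":0,"wy":0,"wz":0},{"tx":0,"ty":0,"tz":0,"wx":0,"wy":0,"wz":0},{"tx":0,"ty":0,"tz":0,"wx":0,"wy":0,"wz":0}]' 1
python3 -m inch '[{"tx":0,"ty":0,"tz":-1.5,"wx":0,"wy":0,"wz":0},{"tx":0,"ty":0,"tz":-3,"wx":0,"wy":0,"wz":0},{"tx":0,"ty":0,"tz":-3.5,"wx":0,"wy":0,"wz":0},{"tx":0,"ty":0,"tz":-3.5,"wx":0,"wy":0,"wz":0},{"tx":0,"ty":0,"tz":-3.5,"wx":0,"wy":0,"wz":0},{"tx":0,"ty":0,"tz":-3.5,"wx":0,"wy":0,"wz":0},{"tx":-2,"ty":2.5,"tz":-1.5,"wx":0,"wy":0,"wz":0},{"tx":-2,"ty":3,"tz":0,"wx":0,"wy":0,"wz":0}]'
python3 -m inch '[{"tx":-2,"ty":3,"tz":0,"wx":0,"wy":0,"wz":0},{"tx":-2,"ty":3,"tz":0,"wx":0,"wy":0,"wz":0},{"tx":-2,"ty":3,"tz":0,"wx":0,"wy":0,"wz":0},{"tx":-2,"ty":3,"tz":0,"wx":0,"wy":0,"wz":0},{"tx":0,"ty":3,"tz":0,"wx":0,"wy":0,"wz":0},{"tx":0,"ty":3,"tz":0,"wx":0,"wy":0,"wz":0},{"tx":0,"ty":0,"tz":0,"wx":0,"wy":0,"wz":0},{"tx":0,"ty":0,"tz":0,"wx":0,"wy":0,"wz":0}]'
python3 - <<'E'
from h import *
import cv2
for n in ("top","scene"): cv2.imwrite(f"pics/{n}9.png",cv2.resize(vision.camera(n)[:,:,::-1],(800,600),interpolation=cv2.INTER_CUBIC))
E
```

```text
clock: 39.88
ee_pos: [567.9, -281.5, 19.4]
ee_rot: [0.0, -0.034, 0.999, 0.0]
ft_force: [0.4, 0.3, 0.8]
grip_width: 0.619
grasp_force: 63.7
clock: 40.47
ee_pos: [567.7, -281.5, 19.2]
ee_rot: [-0.0, -0.034, 0.999, 0.0]
ft_force: [-0.1, 0.7, 0.5]
grip_width: 1.001
grasp_force: 0.0
clock: 41.13
ee_pos: [604.7, -227.5, 224.8]
ee_rot: [0.004, -0.031, 1.0, -0.002]
ft_force: [1.4, 0.2, -0.2]
grip_width: 1.005
grasp_force: 0.0
clock: 41.8
ee_pos: [671.6, -36.2, 219.0]
ee_rot: [-0.0, -0.036, 0.999, 0.0]
ft_force: [-0.1, -0.5, 1.0]
grip_width: 1.003
grasp_force: 0.0
```

View pics/top9.png

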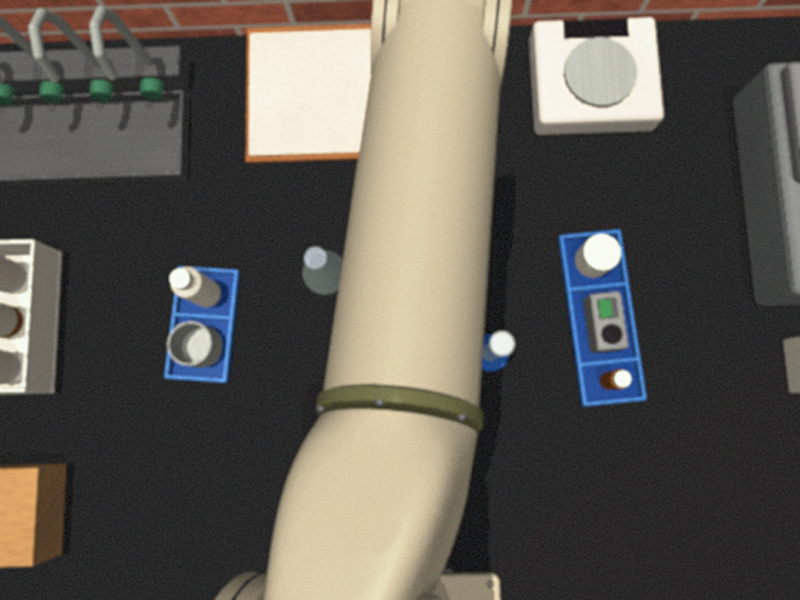

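View pics/scene9.png

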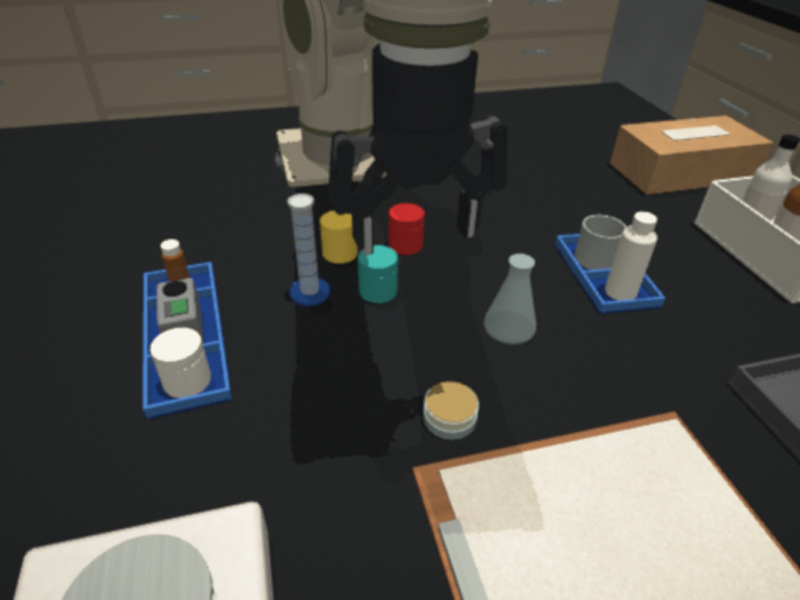

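All five things stand upright in their pockets. In the top view the cup is at (195,343), the bottle at (200,288), the vial at (617,379), the meter at (607,320) and the jar at (598,256). In the scene view the flask (511,300), cylinder (305,250) and dishes (451,408) are where they started. The gripper is clear of everything.

```bash
python3 -c "
from cell import workorder
print(workorder.sign_off())"
```

```text
the job is handed in; nothing more can be done
None
```

Both kits are made up and the job is handed in: the cup, bottle, vial, photometer and jar all stand upright in their pockets, and the flask, measuring cylinder and culture dishes were not moved.

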